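Set out a coffee service on the ware board

TASK

Set out the finished coffee service on the wooden ware board: put the lid on the sugar bowl, stand the cup in the middle of its saucer, stand the milk jug on the board midway between the sugar bowl and the saucer and in line with them, and stand the slim vase on the board straight behind the jug (towards the board's raised back rail), leaving a gap of about 4 cm between their bodies. Set each piece down gently and upright, and let go of it. Leave the sugar bowl, the saucer, the paint jar, the brush pot and the water pot where they are, and knock nothing over.

Things in the scene. Friction and masses are not known exactly. Their poses are not given: they have to be found in the camera images.
- board: Fixed pale wooden board, 220 (x) by 420 mm (y), top 15 mm above its origin (centre of underside). x points away from the robot to its back rail (12 mm thick, top 35 mm above origin), y along it to the left. Bowl and saucer stand at its two ends (which is which changes), at x -30, y +-125 mm; their midpoint is x -30, y 0. A vase axis 93 mm behind the jug's (x 63) leaves the 4 cm gap.
- bowl: White porcelain sugar bowl without its lid, loose on the board and to stay where it is; round, 88 mm across, 58 mm high, blue line; round mouth 68 mm inside and 76 mm outside diameter. Origin: centre of its underside, z up.
- saucer: White porcelain saucer, loose on the board and to stay where it is; round, 120 mm across, rim 15 mm high, flat inner floor at least 66 mm across and 5 mm above its underside. Origin: centre of its underside, z up.
- cup: Small white porcelain cup, open at the top, 62 mm outside diameter (straight-sided from 30 mm up to the rim), 58 mm high, foot 44 mm across, ear handle on its +y side reaching 49 mm from the axis at 17 to 48 mm height; easily gripped from above across its x axis. Goes on the saucer; its handle may point any way. Origin: centre of its underside, z up.
- jug: White porcelain milk jug, open at the top, a straight cylinder 54 mm outside diameter and 84 mm high, handle on its +y side reaching 44 mm from the axis, small spout on its -y side reaching 38 mm; easily gripped from above across its x axis. Its handle may point any way. Origin: centre of its underside, z up.
- vase: Slim white porcelain bud vase, round, 126 mm high, belly 52 mm across at the bottom, straight neck 24 mm in diameter from 78 to 118 mm height, lip 28 mm; gripped by the neck. Origin: centre of its underside, z up.
- lid: White porcelain lid of the sugar bowl, round, 44 mm high, lying flange down: flange (60 tapering to 48 mm, 8 mm deep) that drops into the bowl's mouth, disc 80 mm across that rests on the rim, grip knob 18 mm in diameter from 20 to 44 mm height. Seated, its origin is 50 mm above the bowl's. Origin: centre of the flange's underside, z up.
- paintjar: Bystander: closed glass paint jar with black cap and paper label, 46 mm across, 55 mm high, standing among the porcelain pieces. Origin: centre of its underside.
- brushpot: Bystander: white rectangular ceramic pot, 75 x 100 x 85 mm, with paint brushes standing up to 200 mm high. Origin: centre of its underside.
- waterpot: Bystander: white round pot, open at the top, empty, with paint-stained sides, 84 mm across, 85 mm high. Origin: centre of its underside.
There are look-alikes about, which are no part of the job. Leave any green or pink look-alike of the jug alone.

How it is judged:
By the outcome, as a careful person would: the job done as asked, in the order asked, and still so for the second after the job is handed in, with the robot touching nothing.
It also fails if it takes over 104 s, if anything falls off the work surface, if the arm or the gripper's body presses on something with over 40 N, if the wrist force passes 120 N, or if a joint passes its speed limit or range.

ROBOT

A 6-joint arm with a two-finger parallel gripper is mounted at the origin on the work surface. World frame = base frame: x ahead of the robot, y to its left, z up, the work surface at z = 0. Lengths are in m, angles in rad, forces in N, time in s.
With the tool pointing down it reaches from about 0.375 to 0.9 m from the base axis. Payload 3.1 kg.
Tool frame: the origin (TCP) lies between the finger pads; the fingertips stand robot.tip_extent ahead of it and the grasp point (between the pads) lies 3 mm ahead of it (robot.tip_extent is the distance from the TCP to the fingertips, in m); z points along the fingers, x is the direction in which the jaws open and shut, and the axes are right-handed (so a half turn about z gives the same grasp; the last joint's range is limited). The gripper opens to 87 mm and grips with 3 to 60 N. Pads are 19 mm wide; open, the fingers measure 117 mm over their backs; the gripper's body (75 mm by 190 mm) begins 51 mm behind the grasp point.
Start: joints at [0.931, 0.527, 1.433, -0, 1.181, -0.178], TCP at [0.278, 0.56, 0.245] pointing down, gripper open.
Joint ranges: [-3.08, 3.08], [-0.75, 2.2], [0.22, 2.44], [-1.43, 4.57], [0, 2.65], [-2.85, 2.85]. Speed limits (rad/s): [2.79, 2.79, 3.14, 3.14, 3.14, 3.14].

INTERFACE

Orientations are given as a unit quaternion [x, y, z, w].
In Python, from rig import robot, cams gives the robot as it stands.
- The arm moves only by the tool carry_out, never from a script. Its argument "steps" is a list of rows, each a list of 3 entries, a list of its own where there are three numbers: the shift along the world's x, y, z in cm, then the turn about the world's z in degrees, then the closure, from 0 (fully open) to 1 (shut). In form: [[[dx, dy, dz], spin, fingers], ...]. A call has 1 to 10 rows; each row shifts and turns the pose as measured when the row begins; what a row does not reach is not made up. A row lasts 1/10 s, in which the tool goes at most 50 mm and 8.59 degrees, less where a joint would pass 70% of its speed; a pose out of reach is approached as far as the arm can. A call with a gripper value outside its range is refused whole. The fingers move at their own pace and stop on an object; "squeeze" is the grip in N (left out, the last holds). Time passes only in rows, so rows that do not move let the fingers close. It gives the time, the measured TCP pose, the force and the opening at its end, in the units of the state.
- robot.get_obs(): the state, without advancing time (a new reading comes with each control period).
- cams.camera(name): name is "side" or "top"; returns a dict with "pixels" (384x512x3 uint8, red, green, blue), "fx", "fy", "cx", "cy" (pixels), "eye" and "rotation" of the camera in the world. Camera axes: x right, y up, looking along -z (the intrinsics and any distortion apply to the point x, -y, -z); pixel columns grow to the right and rows downward; lengths in m; the calibration is good to about 2 mm. A picture is of the moment at which its call begins. There is no depth.
- robot.hand_in(): hands the job in, once; it reports no verdict.
The state is a dict: "time": time; "q": joint angles; "joint_velocities": joint speeds; "joint_torque": joint torques, N m; "position": TCP position; "tool_rot": TCP orientation; "ft_force": force on the tool from outside, world axes, zero at the start; "moment": the same for the moment, N m; "grip_width": finger opening in m.
Only numpy, scipy, OpenCV 4.12 (cv2) and the standard library are available. Lean on these libraries where they do the work, as an engineer would, in place of code of your own. Each camera call takes 0.05 s, during which the arm holds its last target. There are 200 camera calls.

## Working session

There is one attempt and no reset: what is moved stays moved. The work goes in short steps, Python scripts to look and compute and a tool call to move; the robot and the scene stay as the last step left them, time stands still between calls to the robot, and variables do not carry over. Pictures are saved under pics/ and viewed, about 12 in all and at most 16, crops included, and the job is handed in when it is done.

Besides the shell and the picture viewer there is one more tool, called as name(argument=value, ...) on one line, values as JSON. carry_out: Moves the arm, as the interface text tells. Its arguments: {"type":"object","properties":{"steps":{"type":"array"},"squeeze":{"type":"number"}},"required":["steps"]}

```bash
mkdir -p pics; ls; python3 - <<'E'
from rig import robot,cams
import cv2
print(robot.get_obs(), robot.tip_extent)
for n in("top","side"):
    c=cams.camera(n); cv2.imwrite(f"pics/{n}0.png",c["pixels"][...,::-1])
    print(n,{k:v for k,v in c.items() if k!="pixels"})
E
```

```text
pics
{'time': 0.0, 'q': array([ 9.31503904e-01,  5.28506028e-01,  1.43386349e+00, -7.95870608e-06,
        1.18139028e+00, -1.78477328e-01]), 'joint_velocities': array([-0.00137575,  0.00023062,  0.00145743, -0.00061834,  0.00041233,
        0.00201912]), 'joint_torque': array([-1.63237291e-04, -4.40046072e+01, -1.76591295e+01,  6.31880388e-02,
        5.83111192e-02, -1.55341304e-04]), 'position': array([0.27748292, 0.55928171, 0.24355943]), 'tool_rot': array([ 8.49904088e-01,  5.26936303e-01, -1.00631651e-03,  4.01829746e-04]), 'ft_force': array([-0.30753561,  0.55929287,  0.75093386]), 'moment': array([-0.0023866 , -0.01225595, -0.00836899]), 'grip_width': 0.08687201145807302} 0.022
top {'fx': 434.5121122631025, 'fy': 434.5121122631025, 'cx': 260.88888886905886, 'cy': 189.176798386913, 'eye': array([ 0.27570959, -0.01089334,  1.19174879]), 'rotation': array([ 0.08103552, -0.07189556, -0.66080505,  0.74269843])}
side {'fx': 391.05812548990787, 'fy': 391.05812548990787, 'cx': 254.0116029022067, 'cy': 193.74143040284724, 'eye': array([ 0.03953656, -0.66748266,  0.55721952]), 'rotation': array([ 0.46219362, -0.14488282, -0.28141674,  0.82836625])}
```

View pics/top0.png

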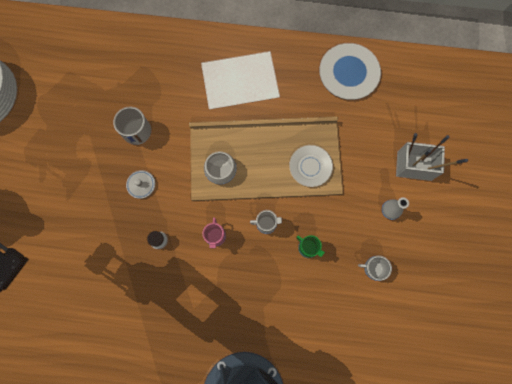

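View pics/side0.png

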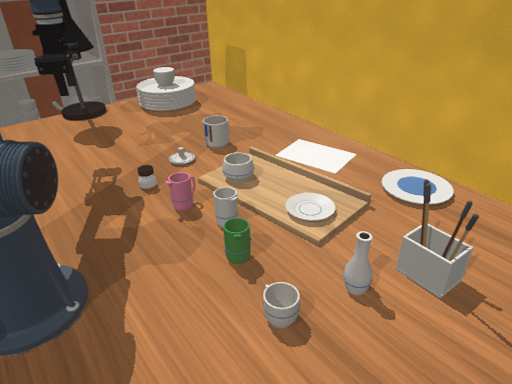

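The top view shows the bowl at (219,168), saucer (311,166), lid (141,184), jug (266,222), cup (378,268) and vase (393,209, lip at 403,203). The look-alikes are pink (213,234) and green (311,247). Next I'll take a close crop and set up the geometry helper.

```bash
cat > h.py <<'E'
import numpy as np, cv2
from scipy.spatial.transform import Rotation as R
from rig import robot,cams
def shot(n):
    return cams.camera(n)
def cast(c,u,v,z):
    d=R.from_quat(c["rotation"]).apply([(u-c["cx"])/c["fx"],-(v-c["cy"])/c["fy"],-1.])
    e=c["eye"]; return (e+d*(z-e[2])/d[2])[:2]
def proj(c,p):
    q=R.from_quat(c["rotation"]).inv().apply(np.array(p)-c["eye"])
    return np.array([c["cx"]+c["fx"]*q[0]/-q[2], c["cy"]+c["fy"]*-q[1]/-q[2]])
def crop(c,name,u0,v0,u1,v1,s):
    im=cv2.resize(c["pixels"][v0:v1,u0:u1,::-1],None,fx=s,fy=s,interpolation=cv2.INTER_CUBIC)
    cv2.imwrite(f"pics/{name}.png",im)
def fit(c,u,v,r,z=None,sat=75,vmin=0):
    """largest grey (unsaturated) blob near u,v -> min enclosing circle, ellipse"""
    hsv=cv2.cvtColor(c["pixels"],cv2.COLOR_RGB2HSV)
    m=((hsv[...,1]<sat)&(hsv[...,2]>=vmin)).astype(np.uint8)
    k=np.zeros_like(m); cv2.circle(k,(u,v),r,1,-1); m&=k
    cs,_=cv2.findContours(m,cv2.RETR_EXTERNAL,cv2.CHAIN_APPROX_NONE)
    return max(cs,key=cv2.contourArea)
E
python3 - <<'E'
from h import *
c=shot("top"); s=shot("side")
crop(c,"c1",110,100,430,300,2.5)
crop(s,"s1",130,100,400,340,2.5 if 0 else 2.4)
for n,u,v,r,z in [("bowl",219,168,20,.07),("saucer",311,166,26,.03),("lid",141,184,18,.01),("jug",266,222,20,.084),("cup",378,268,20,.058),("lip",403,203,7,.126)]:
    k=fit(c,u,v,r); e=cv2.fitEllipse(k); w=cast(c,*e[0],z)
    print(n,np.round(e[0],1),np.round(e[1],1),np.round(w,4),"m/px",round((c["eye"][2]-z)/c["fx"],5))
E
```

```text
bowl [219.7 167.6] [31.9 32.2] [0.5672 0.1344] m/px 0.00258
saucer [310.6 165.5] [41.1 43. ] [ 0.613  -0.1099] m/px 0.00267
lid [140.2 184. ] [27.1 28.8] [0.51   0.3561] m/px 0.00272
jug [266.2 221.5] [22.  26.9] [ 0.4355 -0.0057] m/px 0.00255
cup [376.8 267.7] [23.7 30. ] [ 0.3535 -0.3013] m/px 0.00261
lip [402.2 203.2] [10.9 11.8] [ 0.5144 -0.3375] m/px 0.00245
```

View pics/c1.png

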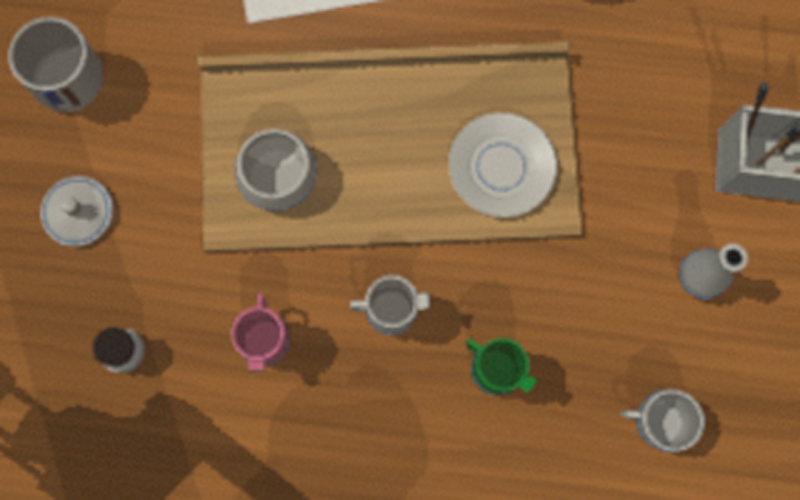

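The crop shows the bowl rim at (273,168) r37, saucer (503,165), jug rim (391,303) with its handle to the left, cup rim (671,420) with its handle to the left, lid disc (77,211), lip (734,258), and the board's front corners at (204,251) and (582,236).

```bash
python3 - <<'E'
from h import *
c=shot("top")
def w(U,V,z): return cast(c,(U+.5)/2.5-.5+110,(V+.5)/2.5-.5+100,z)
P={k:w(*v) for k,v in dict(bowl=(273.5,168.5,.073),saucer=(503,165,.03),lid=(77,211,.018),knob=(70,207,.044),jug=(391,303,.084),jugL=(352,304,.07),jugR=(428,301,.08),cup=(671,420,.058),cupL=(623,414,.048),lip=(734,258,.126),belly=(705,274,.026),FL=(204,251,.015),FR=(582,236,.015),RL=(199,58,.035),RR=(568,43,.035)).items()}
for k,p in P.items(): print(k,np.round(p,4))
ax=P["FL"]-P["FR"]; print("board len",np.linalg.norm(ax),"rail-len",np.linalg.norm(P["RL"]-P["RR"]))
ey=ax/np.linalg.norm(ax); ex=np.array([ey[1],-ey[0]]); print("yaw",np.degrees(np.arctan2(-ey[0],ey[1])))
o=(P["FL"]+P["FR"])/2+ex*.11
for t in((-.03,.125),(-.03,-.125),(-.03,0),(.063,0)): print(t,np.round(o+ex*t[0]+ey*t[1],4))
for a in("RL","RR"): print((P[a]-o)@ex,(P[a]-o)@ey)
d=P["bowl"]-P["saucer"];print("b-s",np.linalg.norm(d),np.degrees(np.arctan2(-d[0],d[1])))
for a,b in(("jugL","jugR"),("cupL","cup")):
    d=P[a]-P[b];print(a,np.linalg.norm(d),"yaw",np.degrees(np.arctan2(-d[0],d[1])))
print(R.from_quat(robot.get_obs()["tool_rot"]).as_matrix().round(3))
E
```

```text
bowl [0.5677 0.1358]
saucer [ 0.6124 -0.1106]
lid [0.5083 0.3529]
knob [0.5067 0.3532]
jug [ 0.437  -0.0051]
jugL [0.4333 0.0351]
jugR [ 0.4441 -0.0428]
cup [ 0.3539 -0.3046]
cupL [ 0.3549 -0.2574]
lip [ 0.5156 -0.3401]
belly [ 0.5167 -0.3405]
FL [0.4805 0.2067]
FR [ 0.5459 -0.2062]
RL [0.6958 0.242 ]
RR [ 0.7621 -0.1701]
board len 0.41803185987696867 rail-len 0.41745306565993445
yaw 8.994582649313113
(-0.03, 0.125) [0.5726 0.1362]
(-0.03, -0.125) [ 0.6117 -0.1107]
(-0.03, 0) [0.5922 0.0128]
(0.063, 0) [0.684  0.0273]
0.1081443626327886 0.21023547829395323
0.10923427872545613 -0.20721616454841066
b-s 0.2504930185332766 10.296546971753196
jugL 0.0786655781712709 yaw 7.89910147697383
cupL 0.0472632237923439 yaw -1.245139504696482
[[ 0.445  0.896 -0.001]
 [ 0.896 -0.445 -0.001]
 [-0.001 -0.    -1.   ]]
```

The measurements agree: the board is 418 mm long against 420 mm given, the bowl–saucer distance is 250 mm, and the handle reaches match. I'll start with the lid.

carry_out(steps=[[[3.3,-2.9,0],0,0],[[3.3,-2.9,0],0,0],[[3.3,-2.9,0],0,0],[[3.3,-2.9,0],0,0],[[3.3,-2.9,0],0,0],[[3.3,-2.9,0],0,0],[[3.3,-2.9,0],0,0],[[0,0,0],0,0],[[0,0,0],0,0]], squeeze=12)

```text
time: 1.15
position: [0.5151, 0.3488, 0.243]
tool_rot: [0.849, 0.529, 0.0, -0.0]
ft_force: [-0.3, 0.5, -0.1]
grip_width: 0.087
```

carry_out(steps=[[[-0.7,0.4,-3],0,0],[[0,0,-4],0,0],[[0,0,-4],0,0],[[0,0,-3],0,0],[[0,0,-2],0,0],[[0,0,-1],0,0],[[0,0,0],0,0]])

```text
time: 1.85
position: [0.5019, 0.3597, 0.0699]
tool_rot: [0.846, 0.533, 0.003, -0.001]
ft_force: [0.6, -0.0, -0.2]
grip_width: 0.0869
```

carry_out(steps=[[[0.5,-0.6,0],0,0],[[0,0,0],0,0],[[0,0,0],0,0]])

```text
time: 2.15
position: [0.5083, 0.3551, 0.0729]
tool_rot: [0.846, 0.533, 0.005, -0.001]
ft_force: [0.1, 0.8, -0.0]
grip_width: 0.0874
```

```bash
python3 - <<'E'
from h import *
print(robot.get_obs()["position"])
a=shot("top");b=shot("side")
im=np.hstack([cv2.resize(x,(400,400),interpolation=2) for x in(a["pixels"][140:220,100:180],b["pixels"][100:180,140:220])])
cv2.imwrite("pics/lid1.png",im[...,::-1])
E
```

```text
[0.50825759 0.35514885 0.07288342]
```

View pics/lid1.png

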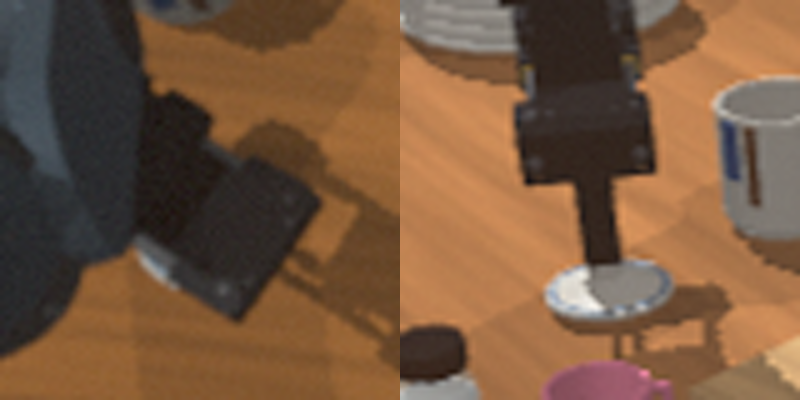

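The gripper stands over the lid, with its finger in line with the knob in the side view. Descend and grip.

carry_out(steps=[[[0,-0.1,-1.2],0,0],[[0,0,-1.0],0,0],[[0,0,-0.3],0,0],[[0,0,0],0,0],[[0,0,0],0,0]])

```text
time: 2.75
position: [0.5087, 0.3538, 0.0461]
tool_rot: [0.846, 0.533, 0.006, -0.0]
ft_force: [-0.9, 0.2, 0.8]
grip_width: 0.0869
```

carry_out(steps=[[[0,0,0],0,1],[[0,0,0],0,1],[[0,0,0],0,1],[[0,0,0],0,1],[[0,0,0],0,1],[[0,0,0],0,1],[[0,0,0],0,1],[[0,0,0],0,1]])

```text
time: 3.55
position: [0.5091, 0.3542, 0.0469]
tool_rot: [0.846, 0.533, 0.006, -0.0]
ft_force: [0.4, 0.0, 0.3]
grip_width: 0.0311
```

carry_out(steps=[[[0,0,0],0,1],[[0,0,0],0,1],[[0,0,0],0,1],[[0,0,0],0,1],[[0,0,1],0,1],[[0,0,1],0,1],[[0,0,2],0,1],[[0,0,3],0,1],[[0,0,3],0,1],[[0,0,0],0,1]])

```text
time: 4.55
position: [0.508, 0.3537, 0.1527]
tool_rot: [0.846, 0.533, 0.006, -0.0]
ft_force: [0.1, 0.5, -0.2]
grip_width: 0.0178
```

carry_out(steps=[[[1,-3.6,0],0,1],[[1,-3.6,0],0,1],[[1,-3.6,0],0,1],[[1,-3.6,0],0,1],[[1,-3.6,0],0,1],[[1,-3.2,0],0,1],[[0,0,0],0,1],[[0,0,0],0,1],[[0,0,0],0,1]])

```text
time: 5.45
position: [0.5668, 0.1354, 0.1538]
tool_rot: [0.845, 0.535, 0.007, -0.001]
ft_force: [-0.9, 0.9, -0.9]
grip_width: 0.0175
```

carry_out(steps=[[[0.2,0.1,-1.4],0,1],[[0,0,-1.2],0,1],[[0,0,0],0,1],[[0,0,0],0,1]])

```text
time: 5.85
position: [0.5668, 0.1402, 0.1245]
tool_rot: [0.844, 0.537, 0.006, -0.002]
ft_force: [0.8, -0.3, -1.4]
grip_width: 0.0173
```

```bash
python3 - <<'E'
from h import *
print(robot.get_obs()["position"])
a=shot("top");b=shot("side")
im=np.hstack([cv2.resize(x,(400,400),interpolation=2) for x in(a["pixels"][130:210,180:260],b["pixels"][120:200,200:280])])
cv2.imwrite("pics/lid2.png",im[...,::-1])
E
```

```text
[0.56679697 0.14022413 0.12447213]
```

View pics/lid2.png

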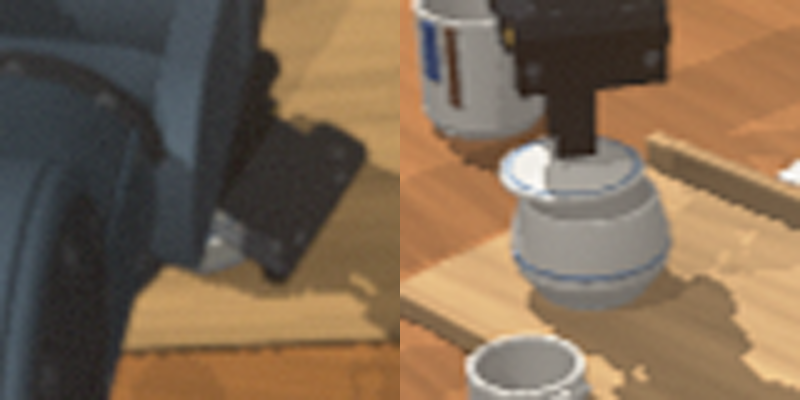

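```bash
python3 - <<'E'
from h import *
b=shot("side")
print("lid",cast(b,200+571/5,120+168/5,.092))
for p in((.5668,.1402,.0916),(.570,.1365,.045),(.5677,.1358,.045),(.570,.1365,.0796)): q=proj(b,p);print(p,(q-[200,120])*5)
E
```

```text
lid [ 0.72384291 -0.00712375]
(0.5668, 0.1402, 0.0916) [171.20914061 156.57304595]
(0.57, 0.1365, 0.045) [183.65318105 233.06648236]
(0.5677, 0.1358, 0.045) [180.96775806 234.76186023]
(0.57, 0.1365, 0.0796) [180.89612121 177.11021652]
```

```bash
python3 - <<'E'
from h import *
b=shot("side"); img=cv2.imread("pics/side0.png")[...,::-1]
b0=dict(b,pixels=img)
k=fit(b0,238,168,19,sat=90)
x=k[:,0,0]; y=k[:,0,1]; print("bbox",x.min(),x.max(),y.min(),y.max())
for r in range(y.min(),y.max()+1,2): print(r,x[y==r].min(),x[y==r].max())
for p,rad,z in(((.570,.1365),.038,.073),((.570,.1365),.044,.045),((.570,.1365),.022,.016)):
    t=np.linspace(0,6.28,100); q=np.array([proj(b,(p[0]+rad*np.cos(a),p[1]+rad*np.sin(a),z)) for a in t]); print(z,q.min(0),q.max(0))
E
```

```text
bbox 222 254 152 181
152 235 240
154 228 248
156 225 250
158 224 251
160 223 251
162 223 252
164 222 253
166 222 253
168 222 254
170 222 253
172 223 253
174 224 251
176 226 250
178 227 248
180 230 246
0.073 [222.41700692 151.49349434] [250.13894333 164.05312177]
0.045 [220.88966089 159.3845292 ] [252.55230956 174.35190237]
0.016 [229.3727981  171.93029849] [244.97825712 179.6102742 ]
```

```bash
python3 - <<'E'
import cv2
a=cv2.imread("pics/side0.png")[130:200,200:270]; cv2.imwrite("pics/b0.png",cv2.resize(a,(700,700),interpolation=cv2.INTER_NEAREST)[:560])
E
```

```text
(no output)
```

View pics/b0.png

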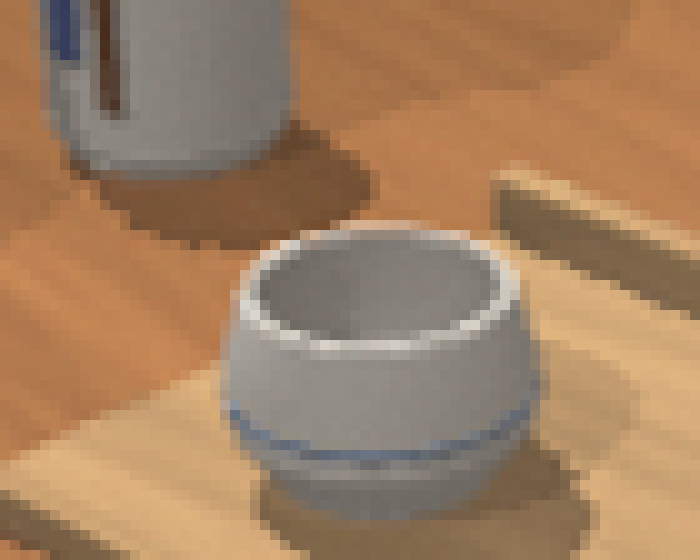

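The bowl rim in the side view is centred at (237.4,158.2), about 1 px right of my prediction. I'll compare the lid and bowl directly in that view.

```bash
python3 - <<'E'
from h import *
b=shot("side")
print("bowl side",cast(b,237.4,158.2,.073))
o=robot.get_obs()["position"]; zl=o[2]-.0469; print(o,zl)
k=fit(b,234,153,17,sat=90)
for z in(.012,.016,.020): print("lid side",z,cast(b,233.8,153.2,zl+z))
E
```

```text
bowl side [0.57025393 0.13151508]
[0.5676381  0.13962768 0.1256743 ] 0.07877429723809423
lid side 0.012 [0.56023467 0.13280134]
lid side 0.016 [0.55576942 0.1259385 ]
lid side 0.02 [0.55130418 0.11907567]
```

carry_out(steps=[[[0.25,-0.5,0],0,1],[[0,0,0],0,1],[[0,0,0],0,1],[[0,0,0],0,1]])

```text
time: 6.5
position: [0.5713, 0.1338, 0.1268]
tool_rot: [0.844, 0.536, 0.008, -0.001]
ft_force: [0.1, -0.1, -0.5]
grip_width: 0.0176
```

carry_out(steps=[[[-0.1,0,-0.4],0,1],[[0,0,-0.3],0,1],[[0,0,-0.3],0,1],[[0,0,-0.2],0,1],[[0,0,-0.2],0,1],[[0,0,0],0,1]])

```text
time: 7.1
position: [0.5702, 0.1338, 0.1118]
tool_rot: [0.844, 0.536, 0.008, -0.001]
ft_force: [-0.1, 0.3, 1.6]
grip_width: 0.0175
```

carry_out(steps=[[[0,0,-0.1],0,1],[[0,0,0],0,1]])

```text
time: 7.3
position: [0.5703, 0.1339, 0.1121]
tool_rot: [0.844, 0.536, 0.008, -0.0]
ft_force: [-0.3, 0.4, -0.7]
grip_width: 0.0173
```

```bash
python3 - <<'E'
from h import *
o=robot.get_obs(); print(o["position"],o["ft_force"])
b=shot("side")
cv2.imwrite("pics/lid3.png",cv2.resize(b["pixels"][120:190,200:270],(560,560),interpolation=0)[...,::-1])
E
```

```text
[0.57027074 0.13385533 0.11205682] [-0.34297745  0.35823059 -0.70105881]
```

View pics/lid3.png

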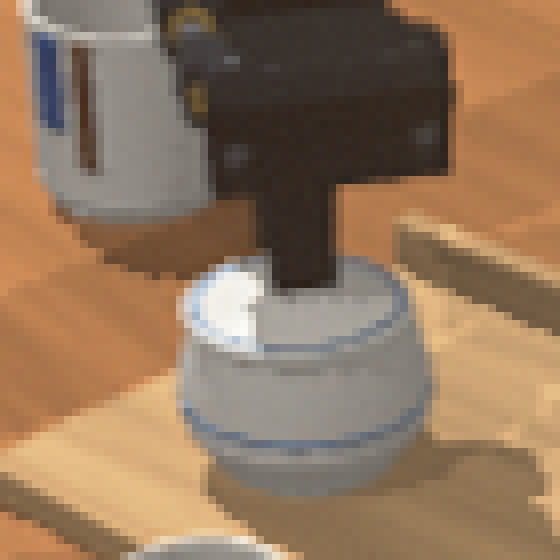

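The lid sits on the bowl, nearly centred (lid 297, body 307 in the crop). Press slightly and release.

carry_out(steps=[[[0.05,-0.05,-0.15],0,1],[[0,0,-0.1],0,1],[[0,0,0],0,1]])

```text
time: 7.65
position: [0.5705, 0.134, 0.112]
tool_rot: [0.844, 0.536, 0.008, -0.001]
ft_force: [-0.1, -0.3, -1.5]
grip_width: 0.0175
```

carry_out(steps=[[[0,0,0],0,0.6],[[0,0,0],0,0.5],[[0,0,0],0,0.4],[[0,0,0],0,0.2],[[0,0,0],0,0],[[0,0,0],0,0],[[0,0,0],0,0],[[0,0,2],0,0],[[0,0,3],0,0],[[0,0,3],0,0]])

```text
time: 8.65
position: [0.567, 0.1336, 0.1879]
tool_rot: [0.844, 0.536, 0.003, -0.004]
ft_force: [0.8, -0.4, 0.5]
grip_width: 0.0847
```

carry_out(steps=[[[-2.1,-4.3,1],-8,0],[[-2.1,-4.3,1],-8,0],[[-2.1,-4.3,1],-8,0],[[-2.1,-4.3,1],-8,0],[[-2.1,-4.3,0],-8,0],[[-2.1,-4.3,0],-8,0],[[-2.1,-4.3,0],-8,0],[[-2.1,-4.3,0],-8,0],[[-2.1,-4.0,0],0,0],[[-1,-3,0],0,0]])

```text
time: 9.65
position: [0.3653, -0.2904, 0.2371]
tool_rot: [1.0, -0.011, 0.012, 0.008]
ft_force: [0.8, -0.7, -0.0]
grip_width: 0.0875
```

```bash
python3 - <<'E'
from h import *
o=robot.get_obs(); print(o["position"],R.from_quat(o["tool_rot"]).as_matrix()[:,0])
a=shot("top")
cv2.imwrite("pics/t3.png",cv2.resize(a["pixels"][100:220,110:350],None,fx=3,fy=3,interpolation=2)[...,::-1])
b=dict(shot("side"))
# refine cup from side0 rim
img=cv2.imread("pics/side0.png")
cv2.imwrite("pics/s0c.png",cv2.resize(img[180:340,210:410],None,fx=3.5,fy=3.5,interpolation=2))
E
```

```text
[ 0.365306   -0.29041585  0.23709656] [ 0.99945492 -0.02205093  0.02456862]
```

View pics/s0c.png

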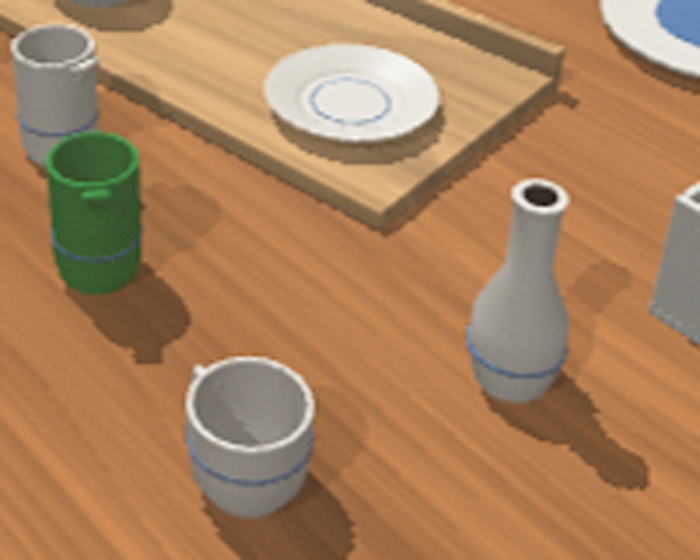

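View pics/t3.png

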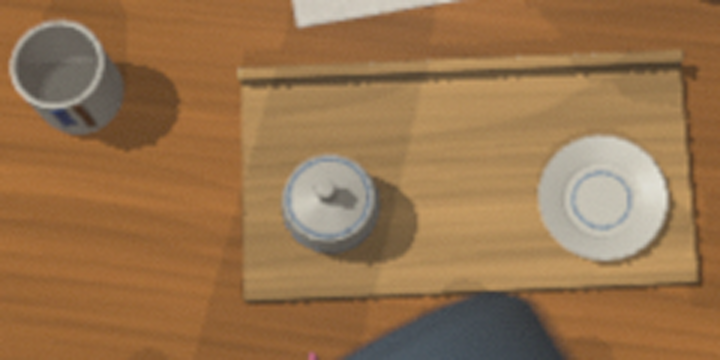

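The lid is centred on the bowl: disc at (329,201), flat. In the side crop the cup rim is at (251,402), saucer (352,92), jug (54,47) and lip (540,196).

```bash
python3 - <<'E'
from h import *
b=shot("side");a=shot("top")
for n,U,V,z in(("cup",251,402,.058),("saucer",352,92,.03),("sring",350,102,.020),("jug",54,47,.084),("lip",540,196,.126)):
    print(n,cast(b,(U+.5)/3.5-.5+210,(V+.5)/3.5-.5+180,z))
for n,U,V,z in(("lid",329.5,201,.077),("saucer",603,199,.03),("sring",601,200,.020)): print(n,cast(a,(U+.5)/3-.5+110,(V+.5)/3-.5+100,z))
o=robot.get_obs();print(o["position"],o["tool_rot"])
E
```

```text
cup [ 0.35248861 -0.31129936]
saucer [ 0.60880568 -0.11677502]
sring [ 0.60987962 -0.11447554]
jug [ 0.43541279 -0.01363095]
lip [ 0.5134594  -0.34359277]
lid [0.56793138 0.1344242 ]
saucer [ 0.61151066 -0.11005458]
sring [ 0.61322339 -0.1091469 ]
[ 0.36660917 -0.28865021  0.2367955 ] [ 0.99983662 -0.0111153   0.01219791  0.00737532]
```

carry_out(steps=[[[-0.6,-0.9,-1],0,0],[[-0.6,-0.8,-3],0,0],[[0,0,-3],0,0],[[0,0,-3],0,0],[[0,0,-2],0,0],[[0,0,-1],0,0],[[0,0,0],0,0],[[0,0,0],0,0]])

```text
time: 10.65
position: [0.3553, -0.2986, 0.0999]
tool_rot: [1.0, -0.003, 0.012, 0.007]
ft_force: [-0.1, -0.2, -0.1]
grip_width: 0.0868
```

carry_out(steps=[[[-0.1,-0.7,0],-1,0],[[0,0,-1],0,0],[[0,-0.1,-1],0,0],[[0,0,-1],0,0],[[0,0,0],0,0],[[0,0,0],0,0]])

```text
time: 11.25
position: [0.3555, -0.3081, 0.0691]
tool_rot: [1.0, -0.011, 0.013, 0.009]
ft_force: [0.1, 0.1, 0.3]
grip_width: 0.0871
```

carry_out(steps=[[[-0.1,0.1,-0.8],0,0],[[0,0,-0.8],0,0],[[0,0,-0.4],0,0],[[0,0,0],0,0],[[0,0,0],0,1],[[0,0,0],0,1],[[0,0,0],0,1],[[0,0,0],0,1],[[0,0,0],0,1],[[0,0,0],0,1]], squeeze=15)

```text
time: 12.25
position: [0.3545, -0.3072, 0.0478]
tool_rot: [1.0, -0.011, 0.013, 0.009]
ft_force: [0.2, -0.7, -1.5]
grip_width: 0.0606
```

carry_out(steps=[[[0,0,0],0,1],[[0,0,1],0,1],[[0,0,2],0,1],[[0,0,3],0,1],[[0,0,3],0,1],[[0,0,3],0,1],[[2,1.5,2],0,1],[[3,2.3,0],0,1],[[4,3,0],0,1],[[4,3,0],0,1]])

```text
time: 13.25
position: [0.4832, -0.2082, 0.1991]
tool_rot: [1.0, -0.017, 0.014, 0.01]
ft_force: [0.4, -1.7, -1.6]
grip_width: 0.0605
```

carry_out(steps=[[[4,3,0],0,1],[[4,3,0],0,1],[[3,2,0],0,1],[[1,0.7,0],0,1],[[0,0,-2],0,1],[[0,0,-3],0,1],[[0,0,-2],0,1],[[0,0,0],0,1],[[0,0,0],0,1]])

```text
time: 14.15
position: [0.6061, -0.113, 0.1335]
tool_rot: [1.0, -0.013, 0.016, 0.011]
ft_force: [0.7, -0.3, -1.0]
grip_width: 0.0604
```

```bash
python3 - <<'E'
from h import *
o=robot.get_obs(); print(o["position"],R.from_quat(o["tool_rot"]).as_matrix().round(3))
a=shot("top");b=shot("side")
im=np.hstack([cv2.resize(x,(400,400),interpolation=2) for x in(a["pixels"][120:200,270:350],b["pixels"][140:240,260:360])])
cv2.imwrite("pics/cup1.png",im[...,::-1])
E
```

```text
[ 0.6060858  -0.11303094  0.13345729] [[ 0.999 -0.026  0.031]
 [-0.025 -0.999 -0.022]
 [ 0.032  0.022 -0.999]]
```

View pics/cup1.png

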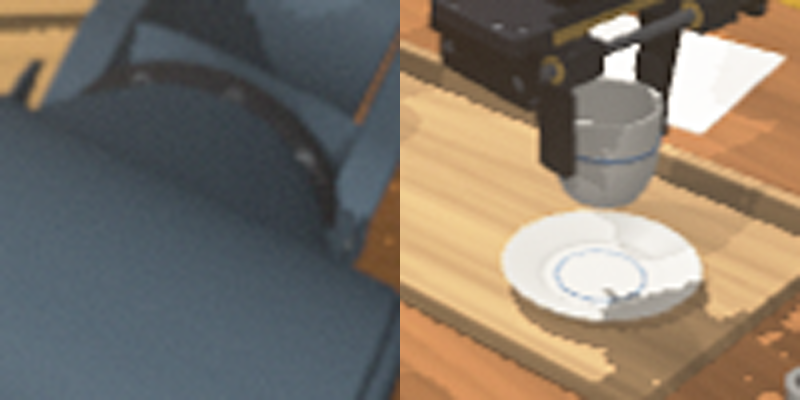

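The cup is held upright above the saucer, with its rim at side px (314,165.8). The saucer ring is at (310,208.8).

```bash
python3 - <<'E'
from h import *
b=shot("side")
print("cup",cast(b,313.6,165.4,.1437),"ring",cast(b,309.6,208.4,.02), "rim", cast(b,260+(602-400)/4-.4,140+265/4-.4,.03))
print(robot.get_obs()["position"])
E
```

```text
cup [ 0.60506808 -0.12237421] ring [ 0.61095303 -0.11320516] rim [ 0.60882756 -0.11635824]
[ 0.60697675 -0.11321962  0.13431675]
```

carry_out(steps=[[[0.5,0.4,0],0,1],[[0,0,-2],0,1],[[0,0,-2],0,1],[[0,0,-1.2],0,1],[[0,0,0],0,1],[[0,0,0],0,1]])

```text
time: 14.9
position: [0.6178, -0.1102, 0.0876]
tool_rot: [1.0, -0.013, 0.024, 0.014]
ft_force: [0.1, -0.4, -2.1]
grip_width: 0.0606
```

carry_out(steps=[[[-0.4,0.1,0],0,1],[[0,0,0],0,1],[[0,0,0],0,1],[[0,0,-0.6],0,1],[[0,0,-0.5],0,1],[[0,0,0],0,1],[[0,0,0],0,1]])

```text
time: 15.6
position: [0.6151, -0.1096, 0.0787]
tool_rot: [0.999, -0.013, 0.026, 0.014]
ft_force: [0.3, -0.6, -0.9]
grip_width: 0.0606
```

carry_out(steps=[[[-0.3,0,-0.3],0,1],[[0,0,-0.3],0,1],[[0,0,-0.2],0,1],[[0,0,0],0,1],[[0,0,0],0,1]])

```text
time: 16.1
position: [0.6116, -0.1096, 0.0696]
tool_rot: [0.999, -0.013, 0.026, 0.014]
ft_force: [0.1, -0.4, -2.1]
grip_width: 0.0606
```

carry_out(steps=[[[0,0,-0.15],0,1],[[0,0,-0.1],0,1],[[0,0,0],0,1]])

```text
time: 16.4
position: [0.6121, -0.11, 0.0684]
tool_rot: [0.999, -0.013, 0.026, 0.015]
ft_force: [0.9, -0.2, -1.4]
grip_width: 0.0602
```

carry_out(steps=[[[0,0,-0.15],0,1],[[0,0,-0.15],0,1],[[0,0,0],0,1]])

```text
time: 16.7
position: [0.6126, -0.1105, 0.0684]
tool_rot: [0.999, -0.013, 0.027, 0.015]
ft_force: [0.0, 0.1, -0.4]
grip_width: 0.0607
```

carry_out(steps=[[[0,0,0],0,0.25],[[0,0,0],0,0.2],[[0,0,0],0,0.1],[[0,0,0],0,0],[[0,0,0],0,0],[[0,0,0.5],0,0],[[0,0,1],0,0],[[0,0,2],0,0],[[0,0,3],0,0],[[0,0,3],0,0]])

```text
time: 17.7
position: [0.6099, -0.1095, 0.163]
tool_rot: [1.0, -0.013, 0.023, 0.014]
ft_force: [-0.2, -0.1, -0.0]
grip_width: 0.0869
```

carry_out(steps=[[[-2,1.2,2],2,0],[[-3,1.8,0],3,0],[[-3,1.8,0],3,0],[[-3,1.8,0],2,0],[[-3,1.8,0],0,0],[[-2,1.2,0],0,0],[[-1,0.6,0],0,0],[[0,0,0],0,0],[[0,0,0],0,0]])

```text
time: 18.6
position: [0.4407, -0.0072, 0.198]
tool_rot: [0.996, 0.078, 0.038, 0.016]
ft_force: [-0.2, -0.4, -0.4]
grip_width: 0.0871
```

```bash
python3 - <<'E'
from h import *
o=robot.get_obs(); print(o["position"],R.from_quat(o["tool_rot"]).as_matrix().round(3))
a=shot("top");b=shot("side")
im=np.hstack([cv2.resize(x,(400,400),interpolation=2) for x in(a["pixels"][125:205,270:350],b["pixels"][140:240,260:360])])
cv2.imwrite("pics/cup2.png",im[...,::-1])
E
```

```text
[ 0.44073376 -0.00724471  0.19799748] [[ 0.985  0.153  0.078]
 [ 0.156 -0.987 -0.027]
 [ 0.073  0.039 -0.997]]
```

View pics/cup2.png

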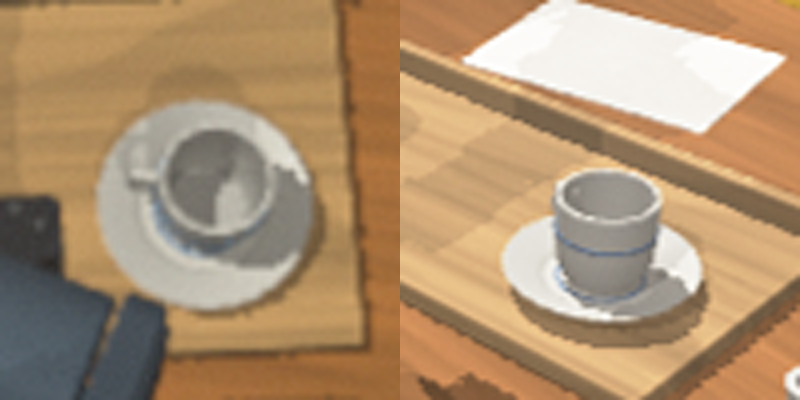

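The cup stands on the saucer, with its rim at top px (313,160.6) and the saucer at (310.6,165.8). The tool tilt has grown to 4.3°, so I'll check the cup's centring and test which motion undoes the tilt.

carry_out(steps=[[[4,0,0],0,0],[[4,0,0],0,0],[[4,0,0],0,0],[[0,0,0],0,0],[[0,0,0],0,0]])

```text
time: 19.2
position: [0.5688, -0.0103, 0.1964]
tool_rot: [0.996, 0.075, 0.038, 0.017]
ft_force: [-0.6, 0.1, -0.5]
grip_width: 0.0868
```

```bash
python3 - <<'E'
from h import *
a=shot("top")
print("cup",cast(a,313,160.6,.078),"saucer",cast(a,310.6,165.8,.03))
o=robot.get_obs(); print(o["position"],R.from_quat(o["tool_rot"]).as_matrix()[:,2].round(4),o["q"].round(3))
E
```

```text
cup [ 0.6132035  -0.11076115] saucer [ 0.61206115 -0.1098184 ]
[ 0.56929179 -0.01058107  0.19666609] [ 0.0802 -0.0276 -0.9964] [-0.21   0.487  1.68  -0.013  0.889 -0.352]
```

carry_out(steps=[[[-4,0,0],0,0],[[-4,0,0],0,0],[[-4,0,0],0,0],[[0,0,0],0,0],[[0,0,0],0,0]])

```text
time: 19.75
position: [0.4409, -0.0106, 0.1956]
tool_rot: [0.996, 0.074, 0.037, 0.016]
ft_force: [0.5, 0.7, -0.3]
grip_width: 0.0871
```

```bash
python3 - <<'E'
from h import *
o=robot.get_obs(); print(o["position"],R.from_quat(o["tool_rot"]).as_matrix()[:,2].round(4),o["q"].round(3))
E
```

```text
[ 0.44086197 -0.01061989  0.19557131] [ 0.0757 -0.0267 -0.9968] [-0.275  0.339  1.982 -0.008  0.74  -0.419]
```

carry_out(steps=[[[0,0,3],0,0],[[0,0,3],0,0],[[0,0,3],0,0],[[0,0,0],0,0],[[0,0,0],0,0]])

```text
time: 20.25
position: [0.4417, -0.0113, 0.2891]
tool_rot: [0.996, 0.074, 0.037, 0.016]
ft_force: [0.7, -0.1, -0.8]
grip_width: 0.0872
```

```bash
python3 - <<'E'
from h import *
o=robot.get_obs(); print(o["position"],R.from_quat(o["tool_rot"]).as_matrix()[:,2].round(4),o["q"].round(3))
E
```

```text
[ 0.44174953 -0.01127941  0.28911059] [ 0.076  -0.0268 -0.9967] [-0.276  0.186  1.859 -0.006  1.016 -0.421]
```

carry_out(steps=[[[0,0,-3],0,0],[[0,0,-3],0,0],[[0,0,-3],0,0],[[0,0,0],0,0]])

```text
time: 20.65
position: [0.4428, -0.0115, 0.1955]
tool_rot: [0.996, 0.074, 0.038, 0.017]
ft_force: [-1.0, 0.6, 0.2]
grip_width: 0.0867
```

```bash
python3 - <<'E'
from h import *
o=robot.get_obs(); print(o["position"],R.from_quat(o["tool_rot"]).as_matrix()[:,2].round(4),o["q"].round(3))
E
```

```text
[ 0.44277325 -0.01152994  0.19545279] [ 0.0781 -0.0274 -0.9966] [-0.276  0.341  1.979 -0.008  0.739 -0.418]
```

carry_out(steps=[[[0,0,0],-8,0],[[0,0,0],-8,0],[[0,0,0],0,0]])

```text
time: 20.95
position: [0.4424, -0.0116, 0.1945]
tool_rot: [0.997, -0.071, 0.033, 0.021]
ft_force: [-0.0, 0.0, -0.8]
grip_width: 0.0873
```

```bash
python3 - <<'E'
from h import *
o=robot.get_obs(); print(o["position"],R.from_quat(o["tool_rot"]).as_matrix()[:,2].round(4),o["q"].round(3))
E
```

```text
[ 0.44239708 -0.0115785   0.19450052] [ 0.0623 -0.0468 -0.997 ] [-0.26   0.348  1.971 -0.043  0.751 -0.089]
```

carry_out(steps=[[[0,-4,0],0,0],[[0,-4,0],0,0],[[0,-4,0],0,0],[[0,-4,0],0,0],[[0,0,0],0,0]])

```text
time: 21.45
position: [0.4449, -0.1771, 0.1979]
tool_rot: [0.997, -0.058, 0.036, 0.023]
ft_force: [0.3, 0.4, 0.9]
grip_width: 0.087
```

```bash
python3 - <<'E'
from h import *
o=robot.get_obs(); print(o["position"],R.from_quat(o["tool_rot"]).as_matrix()[:,2].round(4),o["q"].round(3))
E
```

```text
[ 0.44489164 -0.17705229  0.19793732] [ 0.0695 -0.0497 -0.9963] [-6.120e-01  3.780e-01  1.897e+00 -1.000e-03  7.820e-01 -4.950e-01]
```

carry_out(steps=[[[0,4,0],0,0],[[0,4,0],0,0],[[0,4,0],0,0],[[0,4,0],0,0],[[0,0,0],0,0]])

```text
time: 21.95
position: [0.4453, -0.0145, 0.2004]
tool_rot: [0.997, -0.056, 0.038, 0.023]
ft_force: [-0.6, -0.1, 0.1]
grip_width: 0.0873
```

```bash
python3 - <<'E'
from h import *
o=robot.get_obs(); print(o["position"],R.from_quat(o["tool_rot"]).as_matrix()[:,2].round(4),o["q"].round(3))
E
```

```text
[ 0.44532104 -0.01454995  0.2004172 ] [ 0.0737 -0.0509 -0.996 ] [-0.265  0.337  1.965 -0.043  0.756 -0.122]
```

carry_out(steps=[[[3,-1.8,0],3,0],[[3,-1.8,0],3,0],[[3,-1.8,0],3,0],[[3,-1.8,0],3,0],[[0,0,0],0,0]])

```text
time: 22.45
position: [0.567, -0.0851, 0.2028]
tool_rot: [0.997, 0.063, 0.04, 0.02]
ft_force: [-1.0, -0.2, 1.0]
grip_width: 0.0868
```

```bash
cat > p.py <<'E'
from h import *
o=robot.get_obs(); M=R.from_quat(o["tool_rot"]).as_matrix(); print(o["position"].round(4),"toolz",M[:,2].round(4),"xz,yz",M[2,:2].round(4),"yaw",np.degrees(np.arctan2(M[1,0],M[0,0])).round(2),o["q"].round(3))
E
python3 p.py
```

```text
[ 0.567  -0.0851  0.2028] toolz [ 0.0824 -0.0338 -0.996 ] xz,yz [0.0775 0.044 ] yaw 7.34 [-0.342  0.482  1.669 -0.005  0.902 -0.465]
```

carry_out(steps=[[[-3,1.8,0],3,0],[[-3,1.8,0],3,0],[[-3,1.8,0],3,0],[[-3,1.8,0],3,0],[[0,0,0],0,0]])

```text
time: 22.95
position: [0.4397, -0.0115, 0.2026]
tool_rot: [0.984, 0.174, 0.04, 0.014]
ft_force: [-0.1, -0.3, -0.6]
grip_width: 0.0871
```

```bash
python3 p.py
```

```text
[ 0.4397 -0.0115  0.2026] toolz [ 0.0834 -0.0128 -0.9964] xz,yz [0.074  0.0406] yaw 20.1 [-0.289  0.322  1.981  0.017  0.754 -0.65 ]
```

carry_out(steps=[[[0,0,4],-8,0],[[0,0,3],-4,0],[[0,0,2],0,0],[[0,0,1],0,0],[[0,0,0.5],0,0],[[0,0,0],0,0]])

```text
time: 23.55
position: [0.4353, -0.0103, 0.3123]
tool_rot: [0.997, 0.068, 0.037, 0.017]
ft_force: [-0.2, 0.2, 0.5]
grip_width: 0.0873
```

```bash
python3 p.py
```

```text
[ 0.4353 -0.0103  0.3123] toolz [ 0.0761 -0.0288 -0.9967] xz,yz [0.0714 0.0389] yaw 7.93 [-0.277  0.145  1.837 -0.008  1.079 -0.41 ]
```

carry_out(steps=[[[0,0,-1],0,0],[[0,0,-2],0,0],[[0,0,-3],0,0],[[0,0,-4],0,0],[[0,0,0],0,0],[[0,0,0],0,0]])

```text
time: 24.15
position: [0.4324, -0.0099, 0.2047]
tool_rot: [0.997, 0.069, 0.034, 0.016]
ft_force: [-0.1, -0.3, -0.1]
grip_width: 0.0867
```

```bash
python3 p.py
```

```text
[ 0.4324 -0.0099  0.2047] toolz [ 0.0693 -0.0268 -0.9972] xz,yz [0.065  0.0361] yaw 7.95 [-0.278  0.314  1.986 -0.01   0.768 -0.409]
```

carry_out(steps=[[[0,0,5],0,0],[[0,0,3.5],0,0],[[0,0,2],0,0],[[0,0,1],0,0],[[0,0,0],0,0],[[0,0,-1],0,0],[[0,0,-2.5],0,0],[[0,0,-4.5],0,0],[[0,0,0],0,0],[[0,0,0],0,0]])

```text
time: 25.15
position: [0.4319, -0.0097, 0.2456]
tool_rot: [0.997, 0.069, 0.035, 0.016]
ft_force: [0.8, -1.1, 0.4]
grip_width: 0.0867
```

carry_out(steps=[[[0,0,5],0,0],[[0,0,3],0,0],[[0,0,1],0,0],[[0,0,0],0,0],[[0,0,0],0,0],[[0,0,-2],0,0],[[0,0,-4],0,0],[[0,0,-5],0,0],[[0,0,0],0,0],[[0,0,0],0,0]])

```text
time: 26.15
position: [0.4324, -0.0097, 0.2317]
tool_rot: [0.997, 0.069, 0.038, 0.017]
ft_force: [1.0, -1.0, -0.5]
grip_width: 0.087
```

```bash
python3 p.py
```

```text
[ 0.4324 -0.0097  0.2317] toolz [ 0.0784 -0.0292 -0.9965] xz,yz [0.0736 0.0397] yaw 8.03 [-0.278  0.262  1.959 -0.009  0.837 -0.411]
```

carry_out(steps=[[[0,0,4],0,0],[[0,0,3],0,0],[[0,0,2],0,0],[[0,0,1],0,0],[[0,0,0.5],0,0],[[0,0,0],0,0]])

```text
time: 26.75
position: [0.4344, -0.0101, 0.3529]
tool_rot: [0.996, 0.069, 0.046, 0.02]
ft_force: [0.1, -0.2, 0.3]
grip_width: 0.087
```

carry_out(steps=[[[0,0,-1],0,0],[[0,0,-2],0,0],[[0,0,-3],0,0],[[0,0,-4],0,0],[[0,0,0],0,0],[[0,0,0],0,0]])

```text
time: 27.35
position: [0.4323, -0.0095, 0.2487]
tool_rot: [0.996, 0.069, 0.045, 0.02]
ft_force: [0.2, -0.8, 0.0]
grip_width: 0.087
```

carry_out(steps=[[[0,0,4],0,0],[[0,0,3],0,0],[[0,0,2],0,0],[[0,0,1],0,0],[[0,0,0.5],0,0],[[0,0,0],0,0]])

```text
time: 27.95
position: [0.433, -0.0096, 0.3648]
tool_rot: [0.996, 0.069, 0.049, 0.021]
ft_force: [-0.1, -0.2, 0.7]
grip_width: 0.0871
```

carry_out(steps=[[[0,0,-1],0,0],[[0,0,-2],0,0],[[0,0,-3],0,0],[[0,0,-4],0,0],[[0,0,0],0,0],[[0,0,0],0,0]])

```text
time: 28.55
position: [0.4307, -0.0089, 0.2592]
tool_rot: [0.996, 0.069, 0.047, 0.02]
ft_force: [0.5, -0.2, 0.9]
grip_width: 0.0871
```

```bash
python3 p.py
```

```text
[ 0.4307 -0.0089  0.2592] toolz [ 0.0967 -0.0341 -0.9947] xz,yz [0.091  0.0472] yaw 8.1 [-0.277  0.207  1.938 -0.008  0.894 -0.412]
```

carry_out(steps=[[[0,0,1],0,0],[[0,0,2],0,0],[[0,0,3],0,0],[[0,0,4],0,0],[[0,0,0],0,0],[[0,0,0],0,0]])

```text
time: 29.15
position: [0.4318, -0.0091, 0.3699]
tool_rot: [0.996, 0.07, 0.051, 0.022]
ft_force: [-0.5, -1.2, 0.2]
grip_width: 0.0871
```

carry_out(steps=[[[0,0,-1],0,0],[[0,0,-2],0,0],[[0,0,-3],0,0],[[0,0,-4],0,0],[[0,0,0],0,0],[[0,0,0],0,0]])

```text
time: 29.75
position: [0.4289, -0.0083, 0.2643]
tool_rot: [0.996, 0.07, 0.049, 0.021]
ft_force: [0.2, 0.3, 1.0]
grip_width: 0.087
```

carry_out(steps=[[[0,0,-4],0,0],[[0,0,-3],0,0],[[0,0,-2],0,0],[[0,0,-1],0,0],[[0,0,0],0,0],[[0,0,0],0,0]])

```text
time: 30.35
position: [0.4367, -0.0103, 0.1686]
tool_rot: [0.996, 0.07, 0.058, 0.024]
ft_force: [0.2, -0.3, 0.6]
grip_width: 0.0871
```

carry_out(steps=[[[4,0,0],0,0],[[3,0,0],0,0],[[2,0,0],0,0],[[1,0,0],0,0],[[0,0,0],0,0],[[0,0,0],0,0]])

```text
time: 30.95
position: [0.5417, -0.0104, 0.1765]
tool_rot: [0.995, 0.07, 0.062, 0.026]
ft_force: [-0.3, -0.1, 0.1]
grip_width: 0.0871
```

carry_out(steps=[[[-1,0,0],0,0],[[-2,0,0],0,0],[[-3,0,0],0,0],[[-4,0,0],0,0],[[0,0,0],0,0],[[0,0,0],0,0]])

```text
time: 31.55
position: [0.4264, -0.0082, 0.1763]
tool_rot: [0.996, 0.07, 0.057, 0.024]
ft_force: [0.7, -0.5, -0.4]
grip_width: 0.087
```

```bash
python3 p.py
```

```text
[ 0.4264 -0.0082  0.1763] toolz [ 0.1168 -0.0398 -0.9924] xz,yz [0.1101 0.0557] yaw 8.2 [-0.278  0.352  2.064 -0.011  0.603 -0.41 ]
```

carry_out(steps=[[[4,0,0],0,0],[[4,0,0],0,0],[[4,0,0],0,0],[[4,0,0],0,0],[[0,0,0],0,0],[[-5,0,0],0,0],[[0,0,0],0,0],[[-5,0,0],0,0],[[0,0,0],0,0]])

```text
time: 32.45
position: [0.4868, -0.0048, 0.1725]
tool_rot: [0.996, 0.07, 0.044, 0.02]
ft_force: [-0.6, 0.3, -0.4]
grip_width: 0.0871
```

carry_out(steps=[[[4,0,0],0,0],[[4,0,0],0,0],[[4,0,0],0,0],[[0,0,0],0,0],[[0,0,0],0,0]])

```text
time: 32.95
position: [0.6, -0.0029, 0.1709]
tool_rot: [0.997, 0.07, 0.037, 0.018]
ft_force: [-1.0, -0.3, 0.2]
grip_width: 0.0871
```

carry_out(steps=[[[-1,0,0],0,0],[[-3,0,0],0,0],[[-5,0,0],0,0],[[0,0,0],0,0],[[0,0,0],0,0]])

```text
time: 33.45
position: [0.4916, -0.0002, 0.1684]
tool_rot: [0.997, 0.07, 0.027, 0.016]
ft_force: [0.7, -0.1, -0.7]
grip_width: 0.0867
```

carry_out(steps=[[[-1,0,0],0,0],[[-1,0,0],0,0],[[-1,0,0],0,0],[[-1,0,0],0,0],[[-1,0,0],0,0],[[0,0,0],0,0],[[0,0,0],0,0]])

```text
time: 34.15
position: [0.4365, -0.0001, 0.1692]
tool_rot: [0.997, 0.07, 0.027, 0.016]
ft_force: [1.9, -0.1, 0.6]
grip_width: 0.0867
```

```bash
python3 p.py
```

```text
[ 4.365e-01 -1.000e-04  1.692e-01] toolz [ 0.0566 -0.0279 -0.998 ] xz,yz [0.0521 0.0355] yaw 8.09 [-0.249  0.392  2.006 -0.021  0.682 -0.373]
```

carry_out(steps=[[[4,0,0],0,0],[[4,0,0],0,0],[[4,0,0],0,0],[[0,0,0],0,0],[[0,0,0],0,0]])

```text
time: 34.65
position: [0.5605, 0.0002, 0.1686]
tool_rot: [0.997, 0.07, 0.027, 0.016]
ft_force: [-0.2, -0.1, -0.2]
grip_width: 0.0869
```

carry_out(steps=[[[-1,0,0],0,0],[[-3,0,0],0,0],[[-5,0,0],0,0],[[0,0,0],0,0],[[0,0,0],0,0]])

```text
time: 35.15
position: [0.4554, 0.0024, 0.1666]
tool_rot: [0.997, 0.07, 0.02, 0.014]
ft_force: [0.1, 0.0, 0.3]
grip_width: 0.0867
```

```bash
python3 p.py
```

```text
[0.4554 0.0024 0.1666] toolz [ 0.0416 -0.0244 -0.9988] xz,yz [0.0378 0.03  ] yaw 8.05 [-0.232  0.42   1.954 -0.021  0.721 -0.356]
```

carry_out(steps=[[[0,4,0],0,0],[[0,4,0],0,0],[[0,4,0],0,0],[[0,0,0],0,0],[[0,0,0],0,0]])

```text
time: 35.65
position: [0.4532, 0.1248, 0.1678]
tool_rot: [0.997, 0.068, 0.02, 0.014]
ft_force: [-0.1, -0.3, 0.2]
grip_width: 0.0871
```

```bash
python3 p.py
```

```text
[0.4532 0.1248 0.1678] toolz [ 0.0417 -0.0249 -0.9988] xz,yz [0.038  0.0303] yaw 7.8 [ 0.047  0.436  1.913 -0.039  0.752 -0.06 ]
```

carry_out(steps=[[[0,-1,0],0,0],[[0,-3,0],0,0],[[0,-5,0],0,0],[[0,0,0],0,0],[[0,0,0],0,0]])

```text
time: 36.15
position: [0.4535, 0.0248, 0.1681]
tool_rot: [0.998, 0.064, 0.021, 0.015]
ft_force: [0.5, 0.3, -0.1]
grip_width: 0.0869
```

```bash
python3 p.py
```

```text
[0.4535 0.0248 0.1681] toolz [ 0.043  -0.0271 -0.9987] xz,yz [0.0392 0.0324] yaw 7.42 [-0.18   0.416  1.956 -0.029  0.723 -0.288]
```

carry_out(steps=[[[4,0,0],0,0],[[4,0,0],0,0],[[4,0,0],0,0],[[0,0,0],0,0],[[0,0,0],0,0],[[-1,0,0],0,0],[[-3,0,0],0,0],[[-5,0,0],0,0],[[0,0,0],0,0],[[0,0,0],0,0]])

```text
time: 37.15
position: [0.4652, 0.0265, 0.1651]
tool_rot: [0.998, 0.064, 0.008, 0.012]
ft_force: [1.2, 0.5, 0.9]
grip_width: 0.087
```

carry_out(steps=[[[4,0,0],0,0],[[4,0,0],0,0],[[4,0,0],0,0],[[0,0,0],0,0],[[0,0,0],0,0],[[-1,0,0],0,0],[[-3,0,0],0,0],[[-5,0,0],0,0],[[0,0,0],0,0],[[0,0,0],0,0]])

```text
time: 38.15
position: [0.4721, 0.0306, 0.1632]
tool_rot: [0.998, 0.065, -0.006, 0.009]
ft_force: [1.6, -0.3, 1.1]
grip_width: 0.087
```

```bash
python3 p.py
```

```text
[0.4721 0.0306 0.1632] toolz [-0.0112 -0.0197 -0.9997] xz,yz [-0.0137  0.0181] yaw 7.43 [-0.159  0.461  1.879 -0.029  0.81  -0.268]
```

carry_out(steps=[[[-0.9,-0.9,0],0,0],[[-0.9,-0.9,0],0,0],[[-0.9,-0.9,0],0,0],[[-0.9,-0.9,0],0,0],[[0,0,0],0,0],[[0,0,-1],0,0],[[0,0,-1],0,0],[[0,0,-1],0,0],[[0,0,-1],0,0],[[0,0,0],0,0]])

```text
time: 39.15
position: [0.4352, -0.0101, 0.1208]
tool_rot: [0.998, 0.064, -0.004, 0.01]
ft_force: [-0.5, -0.0, 0.0]
grip_width: 0.0869
```

```bash
python3 p.py
```

```text
[ 0.4352 -0.0101  0.1208] toolz [-0.0067 -0.0209 -0.9998] xz,yz [-0.0093  0.0199] yaw 7.3 [-0.266  0.507  2.008 -0.037  0.628 -0.364]
```

carry_out(steps=[[[0.1,0.35,-0.5],0,0],[[0,0,-1],0,0],[[0,0,-1],0,0],[[0,0,-1],0,0],[[0,0,-1],0,0],[[0,0,-1],0,0],[[0,0,-0.5],0,0],[[0,0,0],0,0]])

```text
time: 39.95
position: [0.4377, -0.006, 0.055]
tool_rot: [0.998, 0.064, -0.003, 0.01]
ft_force: [-0.0, 0.6, -0.2]
grip_width: 0.0873
```

```bash
python3 p.py
```

```text
[ 0.4377 -0.006   0.055 ] toolz [-0.0053 -0.021  -0.9998] xz,yz [-0.008   0.0201] yaw 7.36 [-0.256  0.654  2.039 -0.05   0.449 -0.339]
```

carry_out(steps=[[[0,0,0],0,1],[[0,0,0],0,1],[[0,0,0],0,1],[[0,0,0],0,1],[[0,0,0],0,1],[[0,0,0],0,1],[[0,0,0],0,1],[[0,0,0],0,1]], squeeze=18)

```text
time: 40.75
position: [0.4384, -0.0062, 0.056]
tool_rot: [0.998, 0.064, -0.002, 0.011]
ft_force: [0.4, 0.2, -1.9]
grip_width: 0.0526
```

carry_out(steps=[[[0,0,1],0,1],[[0,0,1],0,1],[[0,0,1],0,1],[[0,0,1],0,1],[[0,0,1],0,1],[[0,0,1],0,1],[[0,0,1],0,1],[[0,0,1],0,1],[[0,0,0],0,1],[[0,0,0],0,1]])

```text
time: 41.75
position: [0.4368, -0.0056, 0.1457]
tool_rot: [0.998, 0.064, -0.001, 0.011]
ft_force: [-0.1, -0.5, -3.1]
grip_width: 0.0527
```

```bash
python3 p.py
```

```text
[ 0.4368 -0.0056  0.1457] toolz [ 1.000e-04 -2.210e-02 -9.998e-01] xz,yz [-0.0027  0.022 ] yaw 7.37 [-0.255  0.454  1.989 -0.033  0.693 -0.358]
```

carry_out(steps=[[[2,0.25,0],0,1],[[2,0.25,0],0,1],[[2,0.25,0],0,1],[[2,0.25,0],0,1],[[2,0.25,0],0,1],[[2,0.25,0],0,1],[[2,0.25,0],0,1],[[0.8,0,0],0,1],[[0,0,0],0,1],[[0,0,0],0,1]])

```text
time: 42.75
position: [0.5816, 0.0141, 0.1404]
tool_rot: [0.998, 0.064, -0.01, 0.009]
ft_force: [-0.4, 0.1, -2.8]
grip_width: 0.0527
```

```bash
python3 p.py
```

```text
[0.5816 0.0141 0.1404] toolz [-0.0179 -0.0188 -0.9997] xz,yz [-0.0201  0.0163] yaw 7.34 [-0.157  0.613  1.622 -0.027  0.922 -0.269]
```

carry_out(steps=[[[0.9,-0.1,0],0,1],[[0,0,0],0,1],[[0,0,-1],0,1],[[0,0,-1],0,1],[[0,0,-1],0,1],[[0,0,-1],0,1],[[0,0,-1],0,1],[[0,0,0],0,1],[[0,0,0],0,1]])

```text
time: 43.65
position: [0.5863, 0.013, 0.0841]
tool_rot: [0.998, 0.064, -0.014, 0.008]
ft_force: [-1.2, -0.6, -1.8]
grip_width: 0.0525
```

```bash
python3 p.py; python3 - <<'E'
from h import *
b=shot("side")
cv2.imwrite("pics/jug1.png",cv2.resize(b["pixels"][100:240,200:360],None,fx=3.5,fy=3.5,interpolation=2)[...,::-1])
E
```

```text
[0.5863 0.013  0.0841] toolz [-0.026  -0.0178 -0.9995] xz,yz [-0.028   0.0143] yaw 7.3 [-0.158  0.706  1.634 -0.029  0.825 -0.265]
```

View pics/jug1.png

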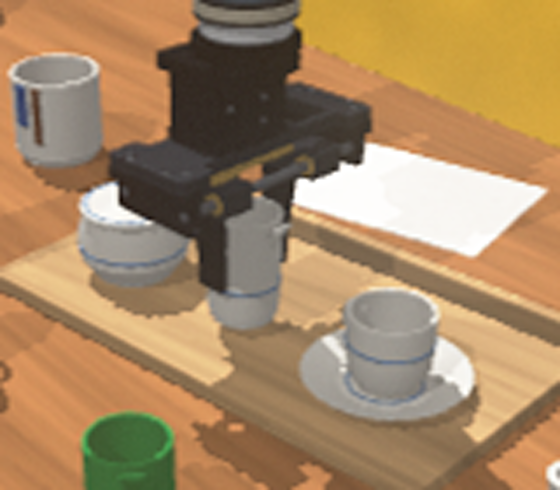

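The jug hangs upright between the bowl and saucer. I'll make a final correction and set it down.

carry_out(steps=[[[0.6,0,0],0,1],[[0,0,0],0,1],[[0,0,-0.4],0,1],[[0,0,-0.4],0,1],[[0,0,-0.2],0,1],[[0,0,0],0,1],[[0,0,0],0,1]])

```text
time: 44.4
position: [0.5941, 0.0129, 0.0748]
tool_rot: [0.998, 0.064, -0.012, 0.008]
ft_force: [-0.4, 0.6, -2.6]
grip_width: 0.0525
```

```bash
python3 p.py
```

```text
[0.5941 0.0129 0.0748] toolz [-0.0226 -0.0183 -0.9996] xz,yz [-0.0248  0.0152] yaw 7.31 [-0.156  0.726  1.62  -0.03   0.815 -0.263]
```

carry_out(steps=[[[-0.2,0,-0.2],0,1],[[0,0,-0.15],0,1],[[0,0,-0.15],0,1],[[0,0,0],0,1]])

```text
time: 44.8
position: [0.5919, 0.0129, 0.0721]
tool_rot: [0.998, 0.064, -0.011, 0.009]
ft_force: [0.1, 0.1, -2.7]
grip_width: 0.0526
```

carry_out(steps=[[[0,0,-0.15],0,1],[[0,0,-0.15],0,1],[[0,0,0],0,1]])

```text
time: 45.1
position: [0.5924, 0.0129, 0.0719]
tool_rot: [0.998, 0.064, -0.011, 0.009]
ft_force: [-0.6, 0.2, -2.7]
grip_width: 0.0523
```

carry_out(steps=[[[0,0,-0.3],0,1],[[0,0,0],0,1],[[0,0,0],0,1]])

```text
time: 45.4
position: [0.5931, 0.0129, 0.0714]
tool_rot: [0.998, 0.064, -0.009, 0.009]
ft_force: [-0.1, -0.1, -3.4]
grip_width: 0.0529
```

carry_out(steps=[[[-0.1,0,-0.3],0,1],[[0,0,-0.2],0,1],[[0,0,0],0,1],[[0,0,0],0,1]])

```text
time: 45.8
position: [0.5932, 0.0128, 0.0705]
tool_rot: [0.998, 0.064, -0.008, 0.01]
ft_force: [0.2, -0.2, 0.4]
grip_width: 0.0525
```

carry_out(steps=[[[0,0,0],0,0.35],[[0,0,0],0,0.2],[[0,0,0],0,0],[[0,0,0],0,0],[[0,0,0],0,0],[[0,0,1],0,0],[[0,0,2],0,0],[[0,0,3],0,0],[[0,0,3],0,0],[[0,0,0],0,0]])

```text
time: 46.8
position: [0.5928, 0.0126, 0.1631]
tool_rot: [0.998, 0.064, -0.009, 0.009]
ft_force: [0.3, 0.2, -0.0]
grip_width: 0.0866
```

carry_out(steps=[[[0,0,3],0,0],[[0,0,3],0,0],[[0,0,0],0,0],[[0,0,0],0,0]])

```text
time: 47.2
position: [0.5914, 0.0129, 0.2257]
tool_rot: [0.998, 0.064, -0.009, 0.009]
ft_force: [-0.6, -0.1, -0.7]
grip_width: 0.0871
```

```bash
python3 p.py
```

```text
[0.5914 0.0129 0.2257] toolz [-0.0174 -0.0199 -0.9996] xz,yz [-0.0199  0.0175] yaw 7.36 [-0.156  0.511  1.526 -0.025  1.119 -0.274]
```

```bash
python3 - <<'E'
from h import *
a=shot("top")
for u,v,z in((398,175,.085),(440,180,.085),(398,143,.085),(402,150,.085),(412,137,.2),(466,162,.2)): print(u,v,cast(a,u,v,z).round(3))
print("jug?",)
E
```

```text
398 175 [ 0.598 -0.335]
440 180 [ 0.597 -0.445]
398 143 [ 0.686 -0.331]
402 150 [ 0.668 -0.343]
412 137 [ 0.663 -0.331]
466 162 [ 0.615 -0.46 ]
jug?
```

carry_out(steps=[[[-0.7,-3.5,0],-8,0],[[-0.7,-3.5,0],-8,0],[[-0.7,-3.5,0],-8,0],[[-0.7,-3.5,0],-8,0],[[-0.7,-3.5,0],-8,0],[[-0.7,-3.5,0],-8,0],[[-0.7,-3.5,0],-8,0],[[-0.7,-3.5,0],-8,0],[[-0.7,-3.5,0],-8,0],[[0,0,0],-8,0]])

```text
time: 48.25
position: [0.5175, -0.3086, 0.2083]
tool_rot: [0.79, -0.613, -0.024, -0.005]
ft_force: [0.0, 1.2, 0.2]
grip_width: 0.0871
```

carry_out(steps=[[[0,0,0],-7,0],[[0,0,0],0,0],[[0,0,0],0,0]])

```text
time: 48.55
position: [0.5144, -0.3092, 0.2028]
tool_rot: [0.748, -0.663, -0.029, -0.007]
ft_force: [-1.1, 0.9, -0.5]
grip_width: 0.0871
```

```bash
python3 p.py; python3 - <<'E'
from h import *
a=shot("top");b=shot("side")
im=np.hstack([cv2.resize(a["pixels"][120:240,180:340],None,fx=2.5,fy=2.5,interpolation=2),cv2.resize(b["pixels"][130:250,270:430],None,fx=2.5,fy=2.5,interpolation=2)])
cv2.imwrite("pics/v1.png",im[...,::-1])
E
```

```text
[ 0.5144 -0.3092  0.2028] toolz [-0.0342  0.0493 -0.9982] xz,yz [-0.0531  0.028 ] yaw -83.08 [-0.734  0.564  1.499  0.015  1.138  0.709]
```

View pics/v1.png

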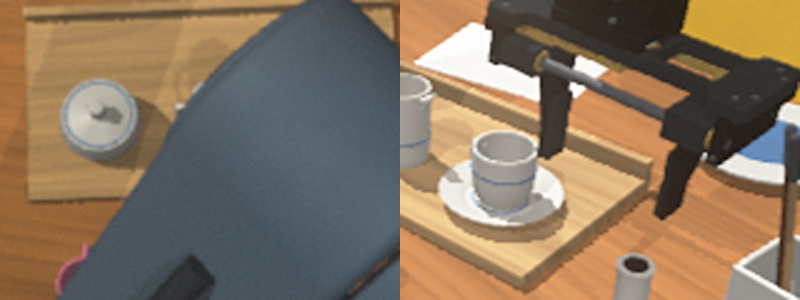

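The jug and cup stand and the lid is flat. The vase lip is visible below the open gripper. I'll move over it and descend with gradual braking, which also trims the tilt.

carry_out(steps=[[[0,-1.5,3],0,0],[[0,-1.5,3],0,0],[[0,0,3],0,0],[[0,0,0],0,0],[[0,0,0],0,0],[[0,0,-4],0,0],[[0,0,-3],0,0],[[0,0,-2],0,0],[[0,0,-1],0,0],[[0,0,0],0,0]])

```text
time: 49.65
position: [0.5133, -0.3309, 0.187]
tool_rot: [0.754, -0.655, -0.034, -0.007]
ft_force: [-0.1, 0.2, 0.1]
grip_width: 0.0874
```

```bash
python3 p.py
```

```text
[ 0.5133 -0.3309  0.187 ] toolz [-0.0421  0.056  -0.9975] xz,yz [-0.0613  0.0339] yaw -82.03 [-0.761  0.6    1.476  0.013  1.134  0.664]
```

carry_out(steps=[[[-3.3,2.2,0],0,0],[[-2.5,1.6,0],0,0],[[-1.6,1.1,0],0,0],[[-0.8,0.5,0],0,0],[[0,0,0],0,0],[[0,0,0],0,0]])

```text
time: 50.25
position: [0.4317, -0.2766, 0.1889]
tool_rot: [0.755, -0.654, -0.031, -0.007]
ft_force: [-0.0, -0.2, 0.3]
grip_width: 0.0872
```

```bash
python3 p.py
```

```text
[ 0.4317 -0.2766  0.1889] toolz [-0.0369  0.051  -0.998 ] xz,yz [-0.0557  0.0292] yaw -81.84 [-0.793  0.478  1.729  0.011  0.997  0.628]
```

carry_out(steps=[[[3.3,-2.2,0],0,0],[[2.5,-1.6,0],0,0],[[1.6,-1.1,0],0,0],[[0.8,-0.5,0],0,0],[[0,0,0],0,0],[[0,0,0],0,0]])

```text
time: 50.85
position: [0.5218, -0.3363, 0.1898]
tool_rot: [0.756, -0.654, -0.027, -0.007]
ft_force: [-0.3, 0.0, 0.6]
grip_width: 0.0869
```

```bash
python3 p.py
```

```text
[ 0.5218 -0.3363  0.1898] toolz [-0.031   0.0459 -0.9985] xz,yz [-0.0499  0.0241] yaw -81.8 [-0.758  0.604  1.458  0.013  1.134  0.663]
```

carry_out(steps=[[[-3.3,2.2,0],0,0],[[-2.5,1.6,0],0,0],[[-1.6,1.1,0],0,0],[[-0.8,0.5,0],0,0],[[0,0,0],0,0],[[3.3,-2.2,0],0,0],[[2.4,-1.6,0],0,0],[[1.5,-1.1,0],0,0],[[0.7,-0.5,0],0,0],[[0,0,0],0,0]])

```text
time: 51.85
position: [0.52, -0.3372, 0.1902]
tool_rot: [0.756, -0.654, -0.025, -0.007]
ft_force: [-0.6, 0.8, 0.4]
grip_width: 0.0872
```

carry_out(steps=[[[-3.3,2.2,0],0,0],[[-2.5,1.6,0],0,0],[[-1.6,1.1,0],0,0],[[-0.8,0.5,0],0,0],[[0,0,0],0,0],[[3.3,-2.2,0],0,0],[[2.4,-1.6,0],0,0],[[1.5,-1.1,0],0,0],[[0.7,-0.5,0],0,0],[[0,0,0],0,0]])

```text
time: 52.85
position: [0.5165, -0.3363, 0.1898]
tool_rot: [0.756, -0.655, -0.025, -0.008]
ft_force: [-0.1, 0.2, 0.7]
grip_width: 0.0872
```

carry_out(steps=[[[-3.3,2.2,0],0,0],[[-2.5,1.6,0],0,0],[[-1.6,1.1,0],0,0],[[-0.8,0.5,0],0,0],[[0,0,0],0,0],[[3.3,-2.2,0],0,0],[[2.4,-1.6,0],0,0],[[1.5,-1.1,0],0,0],[[0.7,-0.5,0],0,0],[[0,0,0],0,0]])

```text
time: 53.85
position: [0.5127, -0.3352, 0.1893]
tool_rot: [0.755, -0.655, -0.026, -0.008]
ft_force: [-1.5, -0.2, -0.7]
grip_width: 0.0867
```

```bash
python3 p.py
```

```text
[ 0.5127 -0.3352  0.1893] toolz [-0.029   0.0456 -0.9985] xz,yz [-0.0493  0.0222] yaw -81.86 [-0.767  0.594  1.482  0.014  1.119  0.654]
```

carry_out(steps=[[[0.3,-0.5,0],0,0],[[0,0,0],0,0],[[0,0,-3],0,0],[[0,0,-2],0,0],[[0,0,-1],0,0],[[0,0,-0.5],0,0],[[0,0,0],0,0],[[0,0,0],0,0]])

```text
time: 54.65
position: [0.5134, -0.3389, 0.1243]
tool_rot: [0.755, -0.655, -0.026, -0.008]
ft_force: [-0.9, 0.6, -0.1]
grip_width: 0.0871
```

```bash
python3 p.py
```

```text
[ 0.5134 -0.3389  0.1243] toolz [-0.0299  0.0463 -0.9985] xz,yz [-0.0501  0.023 ] yaw -81.88 [-0.771  0.682  1.52   0.015  0.993  0.649]
```

carry_out(steps=[[[0.2,-0.1,-1],0,0],[[0,0,-1],0,0],[[0,0,-0.2],0,0],[[0,0,0],0,0],[[0,0,0],0,1],[[0,0,0],0,1],[[0,0,0],0,1],[[0,0,0],0,1],[[0,0,0],0,1],[[0,0,0],0,1]], squeeze=10)

```text
time: 55.65
position: [0.5169, -0.3412, 0.1031]
tool_rot: [0.755, -0.655, -0.024, -0.008]
ft_force: [0.2, 0.0, 0.5]
grip_width: 0.0469
```

carry_out(steps=[[[0,0,0],0,1],[[0,0,0],0,1],[[0,0,0],0,1],[[0,0,0],0,1],[[0,0,0],0,1],[[0,0,0],0,1]])

```text
time: 56.25
position: [0.517, -0.3417, 0.1033]
tool_rot: [0.755, -0.655, -0.023, -0.007]
ft_force: [-0.2, -0.2, -0.5]
grip_width: 0.0257
```

```bash
python3 p.py
```

```text
[ 0.517  -0.3417  0.1033] toolz [-0.0256  0.0414 -0.9988] xz,yz [-0.0446  0.0195] yaw -81.85 [-0.77   0.715  1.523  0.015  0.951  0.65 ]
```

carry_out(steps=[[[0,0,0],0,1],[[0,0,0],0,1],[[0,0,1],0,1],[[0,0,1.5],0,1],[[0,0,1.5],0,1],[[0,0,1.5],0,1],[[0,0,1.5],0,1],[[0,0,1.5],0,1],[[0,0,1.5],0,1],[[0,0,0],0,1]])

```text
time: 57.25
position: [0.515, -0.3387, 0.208]
tool_rot: [0.755, -0.655, -0.027, -0.008]
ft_force: [0.7, 0.1, -1.2]
grip_width: 0.026
```

carry_out(steps=[[[0,0,1.0],0,1],[[0,0,1],0,1],[[0,0,0],0,1],[[0,0,0],0,1]])

```text
time: 57.65
position: [0.514, -0.3377, 0.2284]
tool_rot: [0.755, -0.655, -0.028, -0.008]
ft_force: [0.5, -0.4, -2.5]
grip_width: 0.0258
```

```bash
python3 p.py; python3 - <<'E'
from h import *
b=shot("side")
cv2.imwrite("pics/v2.png",cv2.resize(b["pixels"][150:300,270:430],None,fx=3.5,fy=3.5,interpolation=2)[...,::-1])
E
```

```text
[ 0.514  -0.3377  0.2284] toolz [-0.032   0.0495 -0.9983] xz,yz [-0.0535  0.0246] yaw -81.87 [-0.769  0.553  1.436  0.014  1.21   0.654]
```

View pics/v2.png

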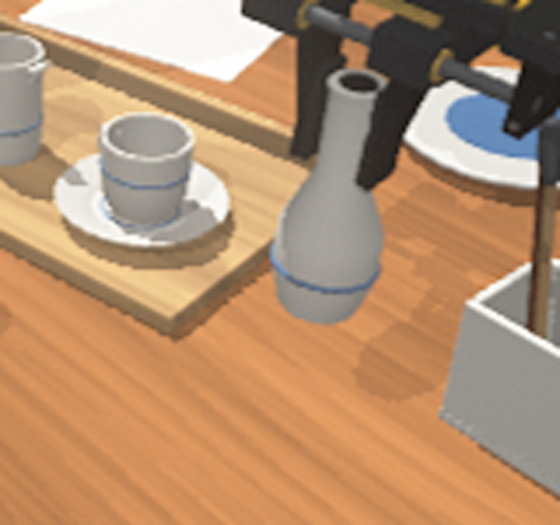

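The vase is held nearly upright, about 10 cm clear of the table. Carry it to behind the jug.

carry_out(steps=[[[1,2,0],0,1],[[1.3,2.8,0],0,1],[[1.3,2.8,0],0,1],[[1.3,2.8,0],0,1],[[1.3,2.8,0],0,1],[[1.3,2.8,0],0,1],[[1.3,2.8,0],1,1],[[1.3,2.8,0],0,1],[[1.3,2.8,0],0,1],[[1.3,2.8,0],0,1]])

```text
time: 58.7
position: [0.6406, -0.0598, 0.2212]
tool_rot: [0.758, -0.651, -0.033, -0.006]
ft_force: [-0.7, 0.3, -1.3]
grip_width: 0.0257
```

carry_out(steps=[[[1.3,2.8,0],0,1],[[1.3,2.8,0],0,1],[[0.7,2,0],0,1],[[0,0,0],0,1],[[0,0,0],0,1]])

```text
time: 59.2
position: [0.6739, 0.0242, 0.2166]
tool_rot: [0.76, -0.649, -0.036, -0.004]
ft_force: [0.1, 0.4, -2.0]
grip_width: 0.0254
```

```bash
python3 p.py
```

```text
[0.6739 0.0242 0.2166] toolz [-0.0501  0.0536 -0.9973] xz,yz [-0.0608  0.0411] yaw -81.08 [-0.149  0.644  1.288  0.048  1.268  1.249]
```

carry_out(steps=[[[0.6,0.1,0],0,1],[[0.6,0.1,0],0,1],[[0,0,-1],0,1],[[0,0,-1],0,1],[[0,0,-1],0,1],[[0,0,-1],0,1],[[0,0,-1],0,1],[[0,0,-1],0,1],[[0,0,-1],0,1],[[0,0,0],0,1]])

```text
time: 60.2
position: [0.6842, 0.0212, 0.1377]
tool_rot: [0.758, -0.651, -0.039, -0.002]
ft_force: [-1.7, 0.1, -2.1]
grip_width: 0.0264
```

```bash
python3 p.py; python3 - <<'E'
from h import *
b=shot("side");a=shot("top")
im=np.hstack([cv2.resize(a["pixels"][110:210,200:300],None,fx=4,fy=4,interpolation=2),cv2.resize(b["pixels"][110:210,240:340],None,fx=4,fy=4,interpolation=2)])
cv2.imwrite("pics/v3.png",im[...,::-1])
E
```

```text
[0.6842 0.0212 0.1377] toolz [-0.0561  0.0532 -0.997 ] xz,yz [-0.0611  0.0474] yaw -81.44 [-0.151  0.747  1.315  0.049  1.144  1.248]
```

View pics/v3.png

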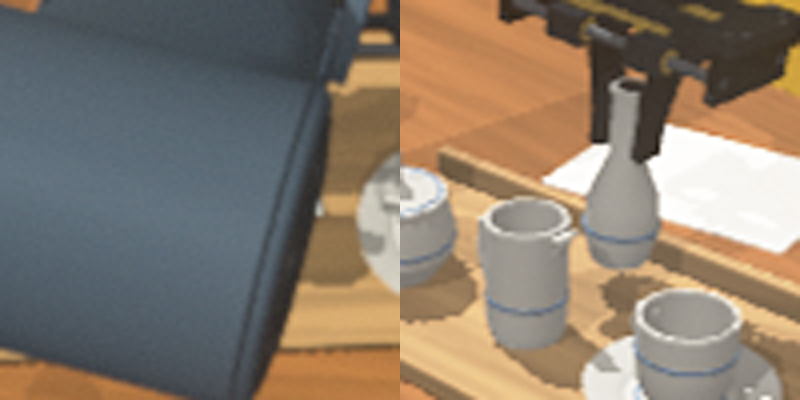

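The vase hangs upright behind the jug, just above the board. Correct y and set it down.

carry_out(steps=[[[0.3,0.6,0],0,1],[[0,0,0],0,1],[[0,0,-0.5],0,1],[[0,0,-0.5],0,1],[[0,0,-0.4],0,1],[[0,0,0],0,1],[[0,0,0],0,1]])

```text
time: 61.0
position: [0.6903, 0.0278, 0.1267]
tool_rot: [0.758, -0.651, -0.035, -0.004]
ft_force: [0.3, 0.9, -2.7]
grip_width: 0.0253
```

```bash
python3 p.py
```

```text
[0.6903 0.0278 0.1267] toolz [-0.0479  0.0521 -0.9975] xz,yz [-0.0588  0.0395] yaw -81.38 [-0.14   0.765  1.31   0.05   1.122  1.256]
```

carry_out(steps=[[[-0.3,0,0],0,1],[[0,0,-0.3],0,1],[[0,0,-0.3],0,1],[[0,0,-0.3],0,1],[[0,0,0],0,1],[[0,0,0],0,1]])

```text
time: 61.6
position: [0.688, 0.0276, 0.1186]
tool_rot: [0.758, -0.651, -0.034, -0.005]
ft_force: [-0.2, -0.3, -1.6]
grip_width: 0.0258
```

carry_out(steps=[[[-0.2,0,-0.2],0,1],[[0,0,-0.2],0,1],[[0,0,0],0,1],[[0,0,0],0,1]])

```text
time: 62.0
position: [0.689, 0.0278, 0.1188]
tool_rot: [0.758, -0.651, -0.031, -0.008]
ft_force: [-0.5, 0.2, -1.1]
grip_width: 0.026
```

carry_out(steps=[[[-0.1,0,-0.3],0,1],[[0,0,-0.2],0,1],[[0,0,0],0,1]])

```text
time: 62.3
position: [0.6908, 0.0279, 0.1182]
tool_rot: [0.758, -0.651, -0.028, -0.011]
ft_force: [-0.7, 0.3, -1.7]
grip_width: 0.0256
```

```bash
python3 p.py
```

```text
[0.6908 0.0279 0.1182] toolz [-0.0285  0.0522 -0.9982] xz,yz [-0.0559  0.0203] yaw -81.37 [-0.141  0.769  1.329  0.054  1.08   1.253]
```

Contact has been made, but the vase is about 5 mm too far back. Lift slightly, shift forward, set down.

carry_out(steps=[[[0,0,0.5],0,1],[[-0.4,0,0.2],0,1],[[-0.2,0,0],0,1],[[0,0,0],0,1],[[0,0,0],0,1]])

```text
time: 62.8
position: [0.6819, 0.0279, 0.1227]
tool_rot: [0.758, -0.651, -0.03, -0.009]
ft_force: [0.0, 0.2, -2.0]
grip_width: 0.0259
```

```bash
python3 p.py
```

```text
[0.6819 0.0279 0.1227] toolz [-0.0346  0.0526 -0.998 ] xz,yz [-0.0572  0.0263] yaw -81.39 [-0.142  0.755  1.347  0.053  1.082  1.251]
```

carry_out(steps=[[[0.1,0,-0.3],0,1],[[0,0,-0.3],0,1],[[0,0,-0.2],0,1],[[0,0,0],0,1],[[0,0,0],0,1]])

```text
time: 63.3
position: [0.6862, 0.0281, 0.1186]
tool_rot: [0.758, -0.651, -0.027, -0.011]
ft_force: [-0.1, -0.4, -1.9]
grip_width: 0.0258
```

```bash
python3 p.py
```

```text
[0.6862 0.0281 0.1186] toolz [-0.0268  0.0528 -0.9982] xz,yz [-0.0562  0.0185] yaw -81.38 [-0.142  0.762  1.343  0.055  1.071  1.251]
```

carry_out(steps=[[[-0.3,0,-0.2],0,1],[[0,0,-0.2],0,1],[[0,0,0],0,1],[[0,0,0],0,1]])

```text
time: 63.7
position: [0.6853, 0.028, 0.1181]
tool_rot: [0.758, -0.652, -0.025, -0.013]
ft_force: [-0.3, -0.2, -0.2]
grip_width: 0.0258
```

```bash
python3 p.py
```

```text
[0.6853 0.028  0.1181] toolz [-0.0203  0.0525 -0.9984] xz,yz [-0.055   0.0122] yaw -81.37 [-0.142  0.76   1.351  0.056  1.059  1.249]
```

carry_out(steps=[[[0,0,0],0,0.65],[[0,0,0],0,0.5],[[0,0,0],0,0.3],[[0,0,0],0,0],[[0,0,0],0,0],[[0,0,0],0,0],[[0,0,1],0,0],[[0,0,2],0,0],[[0,0,3],0,0],[[0,0,3],0,0]])

```text
time: 64.7
position: [0.6805, 0.0283, 0.2047]
tool_rot: [0.758, -0.652, -0.031, -0.009]
ft_force: [0.1, 0.2, -0.0]
grip_width: 0.0859
```

carry_out(steps=[[[0,0,3],0,0],[[0,0,2],0,0],[[0,4,0],0,0],[[0,4,0],0,0],[[0,4,0],0,0],[[0,4,0],0,0],[[0,4,0],0,0],[[0,4,0],0,0],[[-1,4,0],0,0],[[-1,4,0],0,0]])

```text
time: 65.7
position: [0.6657, 0.3515, 0.2755]
tool_rot: [0.754, -0.656, -0.02, -0.017]
ft_force: [-0.1, -0.1, 0.5]
grip_width: 0.0872
```

carry_out(steps=[[[-2,3,0],0,0],[[-2,3,0],0,0],[[0,0,0],0,0],[[0,0,0],0,0]])

```text
time: 66.1
position: [0.621, 0.4212, 0.2788]
tool_rot: [0.757, -0.653, -0.02, -0.019]
ft_force: [-0.2, -0.2, 1.1]
grip_width: 0.0868
```

```bash
python3 p.py; python3 - <<'E'
from h import *
a=shot("top");b=shot("side")
im=np.hstack([cv2.resize(a["pixels"][100:220,180:350],(425*1,300),interpolation=2),cv2.resize(b["pixels"][110:250,200:350],(321,300),interpolation=2)])
cv2.imwrite("pics/fin.png",im[...,::-1])
E
```

```text
[0.621  0.4212 0.2788] toolz [-0.0049  0.0557 -0.9984] xz,yz [-0.0558 -0.0033] yaw -81.57 [0.427 0.67  1.056 0.054 1.397 1.842]
```

View pics/fin.png

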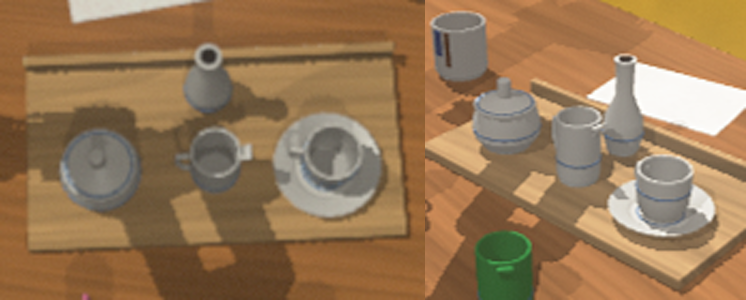

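All the pieces stand upright. In the final top crop the jug rim is at (215,157), lip (208,56), saucer (327,164) and lid (99,168). Numeric check:

```bash
python3 - <<'E'
from h import *
a=shot("top")
w=lambda U,V,z: cast(a,(U+.5)/2.5-.5+180,(V+.5)/2.5-.5+100,z)
jug,vase,sau,lid,cup=w(215,157,.099),w(208,56,.141),w(327,164.5,.03),w(99,168,.077),w(333.5,153,.078)
FL,FR=w(29,250,.015),w(406,234,.015)
bel=w(208,90,.035)
ey=(FL-FR)/np.linalg.norm(FL-FR);ex=np.array([ey[1],-ey[0]]);o=(FL+FR)/2+ex*.11
for n,p in dict(jug=jug,vase=vase,belly=bel,saucer=sau,lid=lid,cup=cup).items(): print(n,p.round(4),"board",((p-o)@ex).round(4),((p-o)@ey).round(4))
e=(lid-sau)/np.linalg.norm(lid-sau); n=np.array([e[1],-e[0]]); m=(lid+sau)/2
print("jug rel mid",(jug-m)@n,(jug-m)@e,"vase rel jug",(vase-jug)@n,(vase-jug)@e)
E
```

```text
jug [0.5874 0.0133] board -0.0364 0.0006
vase [0.6814 0.0318] board 0.0593 0.0039
belly [0.6821 0.0314] board 0.0601 0.0034
saucer [ 0.6129 -0.1095] board -0.0307 -0.1246
lid [0.5672 0.1349] board -0.0369 0.1238
cup [ 0.6124 -0.1111] board -0.0315 -0.1262
jug rel mid -0.002553402948049245 0.0010850327576667012 vase rel jug 0.09579362084743068 0.0008728580252089672
```

```bash
python3 -c "
from rig import robot
print(robot.hand_in())"
```

```text
the job is handed in; nothing more can be done
None
```

The coffee service is set out and handed in at about 66 s. The lid is on the sugar bowl, the cup is on its saucer, the jug stands midway between them, and the vase is behind the jug. I did these in the order asked, and every piece is released.

The last pictures showed all pieces upright and the gripper clear. Measured from the top camera, with calibration good to about 2 mm:

| Check | Result |
|---|---|
| Cup from saucer centre | about 2 mm off |
| Lid on bowl | flat; 1 mm from the bowl centre measured at the start |
| Jug from bowl–saucer midpoint | 1 mm along the line, 2.5 mm in front of it |
| Vase axis behind jug axis | 96 mm (93 mm wanted), a gap of about 43 mm |
| Vase out of line with the jug | 1 mm |

- **Bowl and saucer:** both measure within about 2 mm of where they started. I did not measure the paint jar, brush pot and water pot again at the end.
- **Camera disagreement:** the side camera disagreed with the top one by about 5 mm in places. I relied mostly on the top camera, which matched the arm's own position to about 3 mm.
- **Tool tilt:** it crept up to about 7° between the cup and the jug. I worked it back to about 1° for the jug and 3° for the vase. The vase settled upright on release.
- **Vase position:** the vase touched down about 5 mm too far back at first, so I lifted it slightly and set it down again.

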